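# Restock the staple store, cartons label up

## Task

Put all the staple cartons that stand about the worktop away in the grey staple store: its lid has no handle, so press the ribbed strip at its back until the front edge tips up, take that edge and swing the lid right up. Tip each carton over until its coloured label is on top and set it flat in a bay of its own, label up, then swing the lid down again until it is flush. Leave the tape, eraser and staple remover where they are.

Things in the scene. Friction and masses are not known exactly. Their poses are not given: they have to be found in the camera images.
- store: staple store: fixed grey steel box on the worktop, 195 deep (x) x 251 wide (y) x 64 mm high, walls 4 mm. Origin on its underside; x to its back, y to its left, z up. Front face (with a card frame, towards the robot) at x = -92 mm, back face at x = +103 mm. Three bays side by side; behind them a wall, 55 mm high, and an empty pocket (x = 40 to 99 mm) into which the lid's rear strip sinks
- lid (a joint): blue lid, a 5 mm leaf 183 mm deep, 240 mm wide, flush inside the walls' top, no handle, 1 to 2 mm gaps. Value: opening angle, 0 shut and flush, 2.0 rad the stop, leaning back past upright. It rocks on a pivot 145 mm behind its front edge, 38 mm before its rear edge. Stiff hinge (0.085 N m): stays where left. Pressing the rear strip down (6 to 15 N) raises the front edge
- lid_pivot (a point): middle of the lid's pivot line, 61.5 mm above the worktop, 58 mm behind the store's origin; the line runs along the store's y axis. Axes as the store's
- lid_front (a point): middle of the lid's front edge, half-way through its 5 mm thickness, 144.5 mm from the pivot line; moves with the lid. Its x axis points along the leaf to the pivot, its z axis out of the lid's top face
- lid_press (a point): middle of the black ribbed press area on the top face of the lid's rear strip, 24 mm behind the pivot line (ribs from 11 to 35 mm); moves with the lid. The pocket's back wall stands 41 mm behind the pivot line. A flat tip pressed here meets the sloping strip with its edge nearest the pivot: 13 mm down at 13 mm behind the pivot gives 0.8 rad
- bay_0 (a point): centre of the floor of the right-hand bay (store's y = -82 mm), 4 mm above the worktop; the bay is 79 mm wide (y) and 125 mm deep (x), dividers 3 mm thick and 36 mm high. Axes as the store's
- bay_1 (a point): centre of the floor of the middle bay (store's y = 0 mm), 4 mm above the worktop; the bay is 79 mm wide (y) and 125 mm deep (x), dividers 3 mm thick and 36 mm high. Axes as the store's
- bay_2 (a point): centre of the floor of the left-hand bay (store's y = 82 mm), 4 mm above the worktop; the bay is 79 mm wide (y) and 125 mm deep (x), dividers 3 mm thick and 36 mm high. Axes as the store's
- carton_blue: carton of staples, pale cardboard, 66 x 60 x 46 mm (own x, y, z), loose, about 0.22 kg. Its one label, a blue panel with a white bar-code field, covers the +z face; the other faces are plain. Origin at its centre: 23 mm above its support with the label up or down, 30 or 33 mm with it sideways. Starts with the label facing sideways, its own x axis upright. Any yaw. May be absent
- carton_green: carton of staples, pale cardboard, 66 x 60 x 46 mm (own x, y, z), loose, about 0.22 kg. Its one label, a green panel with a white bar-code field, covers the +z face; the other faces are plain. Origin at its centre: 23 mm above its support with the label up or down, 30 or 33 mm with it sideways. Starts with the label underneath. Any yaw. May be absent
- carton_orange: carton of staples, pale cardboard, 66 x 60 x 46 mm (own x, y, z), loose, about 0.22 kg. Its one label, an orange panel with a white bar-code field, covers the +z face; the other faces are plain. Origin at its centre: 23 mm above its support with the label up or down, 30 or 33 mm with it sideways. Starts with the label facing sideways, its own y axis upright. Any yaw. May be absent
- carton_red: carton of staples, pale cardboard, 66 x 60 x 46 mm (own x, y, z), loose, about 0.22 kg. Its one label, a red panel with a white bar-code field, covers the +z face; the other faces are plain. Origin at its centre: 23 mm above its support with the label up or down, 30 or 33 mm with it sideways. Starts with the label facing sideways, its own x axis upright. Any yaw. May be absent
- tape_1: roll of beige tape lying flat, 104 mm across, 25 mm high, loose, a bystander; origin under its centre
- eraser: white eraser in a grey sleeve, 23 x 52 x 13 mm, loose, a bystander; origin under its centre
- staple_remover: black claw staple remover, 39 x 56 x 20 mm, loose, a bystander; origin under its centre
There are look-alikes about, which are no part of the job. What is shaped like the carton_blue but pink is not meant. What is shaped like the carton_red but yellow is not meant.

How it is judged (in metres and radians):
On the way, in this order (a step that is already met when the one before it is completed fails the run):
1. the lid is swung right up (beyond 1.3 rad) (value of joint lid above 1.3 rad), for 0.2 s.
2. every carton stands in the store's bays, label up, with the lid still up (angle between each of carton_blue, carton_green, carton_orange, carton_red's own z axis and vertical below 0.15 rad and x of carton_blue in the frame of store between -0.065 and 0.014 m and y of carton_blue in the frame of store between -0.098 and 0.098 m and z of carton_blue in the frame of store between 0.02 and 0.034 m and x of carton_green in the frame of store between -0.065 and 0.014 m and y of carton_green in the frame of store between -0.098 and 0.098 m and z of carton_green in the frame of store between 0.02 and 0.034 m and x of carton_orange in the frame of store between -0.065 and 0.014 m and y of carton_orange in the frame of store between -0.098 and 0.098 m and z of carton_orange in the frame of store between 0.02 and 0.034 m and x of carton_red in the frame of store between -0.065 and 0.014 m and y of carton_red in the frame of store between -0.098 and 0.098 m and z of carton_red in the frame of store between 0.02 and 0.034 m and value of joint lid above 1 rad), for 0.2 s.
At the end, for the whole second after the job is handed in: every carton present lies flat on the floor of a bay (its centre 20 to 34 mm above the store's underside and within the bays), label up within 0.15 rad, at rest; the lid is flush (within 0.04 rad) (angle between each of carton_blue, carton_green, carton_orange, carton_red's own z axis and vertical below 0.15 rad and x of carton_blue in the frame of store between -0.065 and 0.014 m and y of carton_blue in the frame of store between -0.098 and 0.098 m and z of carton_blue in the frame of store between 0.02 and 0.034 m and x of carton_green in the frame of store between -0.065 and 0.014 m and y of carton_green in the frame of store between -0.098 and 0.098 m and z of carton_green in the frame of store between 0.02 and 0.034 m and x of carton_orange in the frame of store between -0.065 and 0.014 m and y of carton_orange in the frame of store between -0.098 and 0.098 m and z of carton_orange in the frame of store between 0.02 and 0.034 m and x of carton_red in the frame of store between -0.065 and 0.014 m and y of carton_red in the frame of store between -0.098 and 0.098 m and z of carton_red in the frame of store between 0.02 and 0.034 m and linear speed of each of carton_blue, carton_green, carton_orange, carton_red below 0.02 m/s and value of joint lid below 0.04 rad); the robot touches nothing.
It fails at once if a bystander (tape, eraser, staple remover) is moved more than 25 mm (distance of any of tape_1, eraser, staple_remover from where it was at the start of the episode above 0.025 m).
Of carton_blue, carton_green, carton_orange, carton_red only 2 to 3 are there at a start; the rules pass over those that are not, and their reading is None.
At some moment in a run one of carton_blue, carton_green, carton_orange, carton_red may be knocked a few centimetres aside while the robot is not near it.
Once in a run the grip may slacken for a moment while it holds something.
It also fails if it takes over 210 s, if anything falls off the work surface, if the arm or the gripper's body presses on something with over 40 N, if the wrist force passes 120 N, or if a joint passes its speed limit or range.

## Robot

A 6-joint arm with a two-finger parallel gripper is mounted at the origin on a cart in front of the work surface, level with it; the furniture and walls round the work are solid. World frame = base frame: x ahead of the robot, y to its left, z up, the work surface at z = 0. Lengths are in mm, angles in rad, forces in N, time in s.
With the tool pointing down it reaches from about 275 to 1000 mm from the base axis. Payload 8.4 kg.
Tool frame: the origin (TCP) lies on the centre line of the jaws, within the pads' length; the fingertips stand 14 mm ahead of it and the grasp point (between the pads) lies 5 mm behind it; z points along the fingers, y is the line along which they close (so a half turn about z gives the same grasp; the last joint's range is limited). The gripper opens to 85 mm and grips with 20 to 120 N. Pads are 22 mm wide; open, the fingers measure 114 mm over their backs; the gripper's body (76 mm by 85 mm) begins 54 mm behind the grasp point. The pads swing forward as they close: fully open they stand 13 mm farther back than shut.
Start: joints at [1.208, 0.353, 1.633, -0, 1.155, -0.002], TCP at [220.638, 584.762, 245.281] pointing down, gripper open.
Joint ranges: [-2.63, 2.63], [-0.92, 2.1], [0.06, 2.66], [-1.3, 4.44], [0, 2.69], [-3.02, 3.02]. Speed limits (rad/s): [2.22, 2.22, 2.79, 3.14, 3.14, 3.14].

## Interface

Orientations are given as [roll, pitch, yaw] about the fixed x, y, z axes, in that order (R = Rz(yaw) Ry(pitch) Rx(roll)).
In Python, from rig import r gives the robot as it stands.
- The arm moves only by the tool step_arm, never from a script. Its argument "plan" is text: rows parted by semicolons, each of 7 numbers parted by spaces: the turn, a rotation vector about the world's x, y, z in degrees, then the shift along the world's x, y, z in mm, then the closure in counts, from 0 (fully open) to 255 (shut). In form: rx ry rz x y z hand; .... A call has 1 to 8 rows; each row is the pose to reach, as a shift and turn from the pose commanded when the call began; what a row does not reach only later rows make up. A row lasts 1/10 s, in which the tool goes at most 50 mm and 8.59 degrees, less where a joint would pass 70% of its speed; a pose out of reach is approached as far as the arm can. A call with a gripper value outside its range is refused whole. The fingers move at their own pace and stop on an object; "force" is the grip in N (left out, the last holds). Time passes only in rows, so rows that repeat a pose let the fingers close. It gives the time, the measured TCP pose, the force, the opening and the grip force at its end, in the units of the state.
- r.sense(): the state, without advancing time (a new reading comes with each control period).
- r.grab_frame(name): name is "scene" or "top"; returns (picture, depth): 420x560x3 uint8, red, green, blue; 420x560 float32, mm along the optical axis (not along the pixel's ray), 0 where there is no reading.
- r.get_calibration(name): a dict with "K" (3x3 intrinsics, pixels), "world_from_camera" (4x4, takes a point from camera to world coordinates). Camera axes: x right, y down, z forward; pixel columns grow to the right and rows downward; lengths in mm; the calibration is good to about 2 mm. A picture is of the moment at which its call begins. get_calibration takes no time and is no camera call.
- r.sign_off(): hands the job in; it is judged then, once.
The state is a dict: "clock": time; "qpos": joint angles; "qvel": joint speeds; "joint_efforts": joint torques, N m; "eef_pos": TCP position; "tcp_rot": TCP orientation; "contact_force": force on the tool from outside, world axes, zero at the start; "wrist_torque": the same for the moment, N m; "opening": opening from 0.0 (shut) to 1.0 (fully open); "grasp_force": force on a finger pad.
Only numpy, scipy, OpenCV 4.12 (cv2) and the standard library are available. Lean on these libraries where they do the work, as an engineer would, in place of code of your own. Each camera call takes 0.05 s, during which the arm holds its last target. There are 200 camera calls.

## Working session

There is one attempt and no reset: what is moved stays moved. The work goes in short steps, Python scripts to look and compute and a tool call to move; the robot and the scene stay as the last step left them, time stands still between calls to the robot, and variables do not carry over. Pictures are saved under pics/ and viewed, at most 14 in all, crops included, and the job is handed in when it is done.

Besides the shell and the picture viewer there is one more tool, called after ">>>" as name(argument=value, ...) on one line, values as JSON. step_arm: Moves the arm, as the interface text tells. Its arguments: {"type":"object","properties":{"plan":{"type":"string"},"force":{"type":"number"}},"required":["plan"]}

```bash
ls; mkdir -p pics
cat > look.py <<'E'
import sys,cv2
from rig import r
def snap(n,f):
    p,d=r.grab_frame(n); cv2.imwrite('pics/'+f+'.png',p[:,:,::-1]); return p,d
E
python3 - <<'E'
from look import *
for n in("scene","top"):
    p,d=snap(n,n+'0'); c=r.get_calibration(n); print(c)
print(r.sense())
import cv2,numpy as np
a=cv2.imread('pics/scene0.png');b=cv2.imread('pics/top0.png')
E
```

```text
pics
{'K': array([[389.85292022,   0.        , 275.0612182 ],
       [  0.        , 389.85292022, 209.86085803],
       [  0.        ,   0.        ,   1.        ]]), 'world_from_camera': array([[ 8.96432815e-01, -2.12947929e-01,  3.88666165e-01,
         1.08566792e+02],
       [-4.42370498e-01, -3.76978435e-01,  8.13754018e-01,
        -8.78543390e+02],
       [-2.67684704e-02, -9.01410250e-01, -4.32137721e-01,
         5.39216490e+02],
       [ 0.00000000e+00,  0.00000000e+00,  0.00000000e+00,
         1.00000000e+00]])}
{'K': array([[449.58407998,   0.        , 276.35765434],
       [  0.        , 449.58407998, 212.57216209],
       [  0.        ,   0.        ,   1.        ]]), 'world_from_camera': array([[-1.87025165e-02, -9.88006659e-01,  1.53274453e-01,
         3.49569279e+02],
       [-9.99823966e-01,  1.87115439e-02, -1.38375474e-03,
        -2.61250107e+01],
       [-1.50084276e-03, -1.53273351e-01, -9.88182689e-01,
         1.26399636e+03],
       [ 0.00000000e+00,  0.00000000e+00,  0.00000000e+00,
         1.00000000e+00]])}
{'clock': 0.1, 'qpos': array([ 1.20755722e+00,  3.53622695e-01,  1.63405224e+00,  5.85260864e-06,
        1.15519770e+00, -2.40971389e-03]), 'qvel': array([-0.00071368, -0.00025934, -0.00204868, -0.00018208, -0.00071358,
        0.00037441]), 'joint_efforts': array([ 7.85413031e-04, -6.06360197e+01, -3.42824507e+01,  7.84263875e-05,
        3.74553769e-03,  9.62449235e-06]), 'eef_pos': array([220.51587719, 584.37071599, 244.61260085]), 'tcp_rot': array([-3.14031269e+00, -8.43574290e-06,  2.78076089e+00]), 'contact_force': array([-0.35320347, -0.03141799, -0.24022882]), 'wrist_torque': array([ 0.00692666,  0.0015401 , -0.03761179]), 'grasp_force': 0.0, 'opening': 0.9988766188968613}
```

View pics/scene0.png

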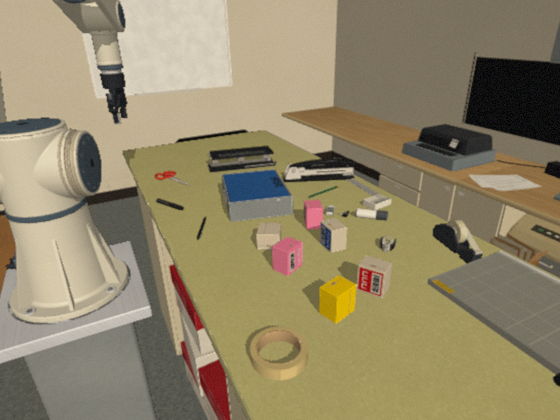

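View pics/top0.png

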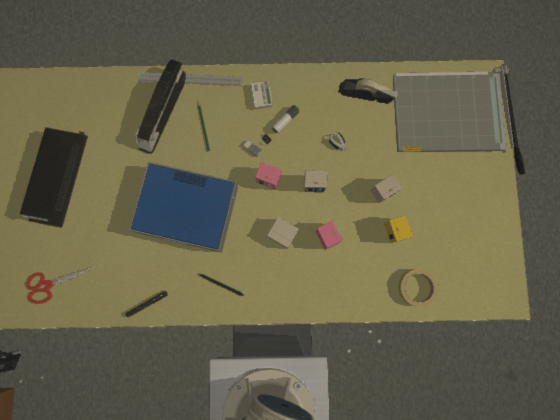

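```bash
cat >> look.py <<'E'
import numpy as np
def cloud(n,d):
    c=r.get_calibration(n);K=c['K'];T=c['world_from_camera']
    v,u=np.mgrid[:420,:560]
    P=np.stack([(u-K[0,2])/K[0,0]*d,(v-K[1,2])/K[1,1]*d,d],-1)
    return P@T[:3,:3].T+T[:3,3]
def tops(n='top',lo=12,f='t'):
    p,d=snap(n,f); P=cloud(n,d); z=P[...,2]
    m=((z>lo)&(d>0)&(z<150)&(P[...,0]>200)&(P[...,0]<900)).astype('uint8')
    k,l,s,_=cv2.connectedComponentsWithStats(m)
    for i in range(1,k):
        if s[i,4]<60: continue
        Q=P[l==i]; zt=np.percentile(Q[:,2],80); g=np.abs(Q[:,2]-zt)<5
        (cx,cy),(w,h),a=cv2.minAreaRect(Q[g][:,:2].astype('float32'))
        uv=s[i,:2]+s[i,2:4]/2
        print('px',uv,'n',s[i,4],'ztop %.0f c %.0f %.0f size %.0f %.0f ang %.1f'%(zt,cx,cy,w,h,a),p[l==i][g].mean(0).astype(int))
    return p,P
E
python3 - <<'E'
from look import *
p,P=tops(f='t1')
print('table z',P[300,300],P[250,350])
hsv=cv2.cvtColor(p,cv2.COLOR_RGB2HSV)
m=((hsv[...,0]>95)&(hsv[...,0]<125)&(hsv[...,1]>120)&(hsv[...,2]>50)).astype('uint8')
k,l,s,_=cv2.connectedComponentsWithStats(m);i=1+s[1:,4].argmax()
Q=P[l==i];print('lid',cv2.minAreaRect(Q[:,:2].astype('float32')),np.percentile(Q[:,2],[5,50,95]))
print(cv2.boxPoints(cv2.minAreaRect(Q[:,:2].astype('float32'))))
q,D=r.grab_frame('scene');S=cloud('scene',D);Q=S[(S[...,2]>12)&(S[...,2]<90)&(S[...,0]>200)&(S[...,0]<700)&(S[...,1]<260)&(D>0)]
hs=cv2.cvtColor(q,cv2.COLOR_RGB2HSV);mb=(hs[...,0]>95)&(hs[...,0]<125)&(hs[...,1]>120)&(S[...,2]>50)&(S[...,2]<75)&(S[...,0]<900)
print('scene lid',cv2.minAreaRect(S[mb][:,:2].astype('float32')),np.median(S[mb][:,2]))
for nm,lo,hi in(('pink',160,178),('yel',22,30)):
    pass
for uv in((268,236),(334,233),(374,276),(388,243),(447,235)): print(uv,S[uv[1],uv[0]])
E
python3 -c "
import cv2
a=cv2.imread('pics/scene0.png')[180:330,210:410];cv2.imwrite('pics/c1.png',cv2.resize(a,None,fx=4,fy=4,interpolation=2))"
```

```text
px [433. 128.] n 8027 ztop 25 c 808 -458 size 473 192 ang 88.9 [105 102  88]
px [156. 119.] n 1354 ztop 73 c 840 307 size 36 140 ang 68.5 [44 42 35]
px [262.5 100. ] n 263 ztop 23 c 878 8 size 52 44 ang 89.9 [138 132 112]
px [286. 119.] n 303 ztop 28 c 818 -59 size 26 94 ang 44.6 [121 116 100]
px [ 54.  174.5] n 4065 ztop 71 c 654 577 size 123 249 ang 77.1 [38 37 32]
px [337.5 141. ] n 140 ztop 20 c 746 -209 size 55 39 ang 30.2 [111 104  88]
px [253. 148.] n 90 ztop 16 c 735 39 size 50 23 ang 51.4 [108 105  92]
px [183.5 207. ] n 6754 ztop 67 c 561 225 size 254 195 ang 75.9 [48 69 92]
px [268.5 175.5] n 462 ztop 68 c 645 -7 size 60 46 ang 67.2 [162  95 101]
px [315.5 181.5] n 458 ztop 68 c 626 -136 size 58 46 ang 88.6 [144 132 107]
px [386.5 188.5] n 470 ztop 68 c 602 -333 size 46 61 ang 30.8 [144 132 106]
px [283. 233.] n 559 ztop 49 c 485 -44 size 66 60 ang 58.5 [148 136 110]
px [399.  229.5] n 501 ztop 68 c 488 -360 size 60 47 ang 16.2 [165 137  44]
px [329.5 235.5] n 444 ztop 68 c 475 -169 size 59 46 ang 25.5 [165  95 102]
px [419. 288.] n 599 ztop 27 c 329 -411 size 101 101 ang 59.7 [139 121  82]
px [147. 304.] n 223 ztop 18 c 299 332 size 16 124 ang 28.3 [51 49 39]
table z [300.04779591 -88.67591479  -1.45177029] [ 434.95481655 -231.67281724    6.08486427]
lid ((526.778564453125, 139.79312133789062), (439.3176574707031, 206.70693969726562), 68.3131103515625) [61.35897916 65.0865507  69.04998855]
[[ 349.56934  -26.125  ]
 [ 541.64496 -102.51026]
 [ 703.9878   305.71124]
 [ 511.91217  382.0965 ]]
scene lid ((544.7640991210938, -169.3939208984375), (1042.9700927734375, 216.8440399169922), 87.9607162475586) 65.88709057780986
(268, 236) [470.99065673 -72.55184391  41.25524852]
(334, 233) [ 612.36785369 -165.0197309    56.94919704]
(374, 276) [ 588.83650368 -350.67085578   49.1628351 ]
(388, 243) [ 764.67870343 -198.17694427    1.51193448]
(447, 235) [ 887.74884248 -277.34036344   31.35274057]
```

View pics/c1.png

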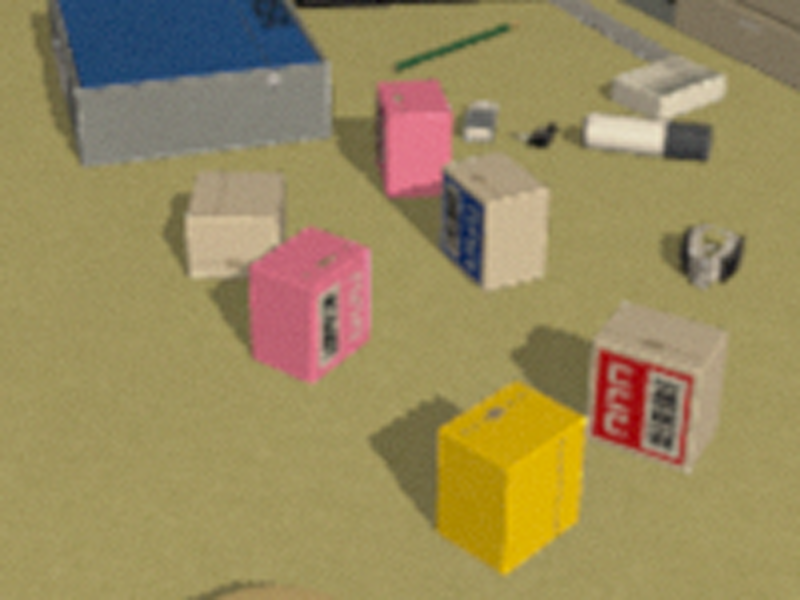

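```bash
cat >> look.py <<'E'
from scipy.spatial.transform import Rotation as Ro
def to(pos,az,dirn=(0,0,-1),show=True,frm=None):
    """az: closing azimuth deg (horizontal line); dirn: tool z. prints rotvec deg + shift mm from the current pose"""
    s=r.sense(); R0=Ro.from_euler('xyz',s['tcp_rot']) if frm is None else frm[1]
    p0=s['eef_pos'] if frm is None else np.array(frm[0])
    z=np.array(dirn,float);z/=np.linalg.norm(z);best=None
    for k in(0,180):
        a=np.radians(az+k);y=np.array([np.cos(a),np.sin(a),0]);y-=y.dot(z)*z;y/=np.linalg.norm(y)
        R=Ro.from_matrix(np.c_[np.cross(y,z),y,z]);v=(R*R0.inv()).as_rotvec(degrees=True)
        if best is None or np.linalg.norm(v)<np.linalg.norm(best[0]): best=(v,R)
    if show: print('turn',best[0].round(1),'shift',(np.array(pos)-p0).round(1),'rows',round(max(np.linalg.norm(best[0])/8.59,np.linalg.norm(np.array(pos)-p0)/50),1))
    return np.array(pos,float),best[1]
E
python3 - <<'E'
from look import *
for n in('top','scene'):
    p,d=r.grab_frame(n);P=cloud(n,d);h=cv2.cvtColor(p,cv2.COLOR_RGB2HSV)
    reg=(P[...,0]>420)&(P[...,0]<720)&(P[...,1]>60)&(P[...,1]<380)&(d>0)
    m=((h[...,0]>95)&(h[...,0]<125)&(h[...,1]>110)&reg&(abs(P[...,2]-65)<12))
    k,l,s,_=cv2.connectedComponentsWithStats(m.astype('uint8'));i=1+s[1:,4].argmax()
    # ray onto plane z=64
    c=r.get_calibration(n);K=c['K'];T=c['world_from_camera']
    v,u=np.nonzero(l==i);D=np.c_[(u-K[0,2])/K[0,0],(v-K[1,2])/K[1,1],np.ones(len(u))]@T[:3,:3].T
    X=T[:3,3]+D*((64-T[2,3])/D[:,2])[:,None]
    print(n,'lid',cv2.minAreaRect(X[:,:2].astype('float32')),np.median(P[l==i][:,2]))
    if n=='top':
        m=reg&(p.max(2)<55)&(abs(P[...,2]-65)<12)
        k,l,s,_=cv2.connectedComponentsWithStats(m.astype('uint8'));i=1+s[1:,4].argmax();Q=P[l==i];print('press',Q.mean(0),s[i],cv2.minAreaRect(Q[:,:2].astype('float32')))
to((635,206,130),75.9)
E
```

```text
top lid ((560.1005859375, 225.84353637695312), (238.00265502929688, 180.9685516357422), 75.8751220703125) 65.02479721527595Traceback (most recent call last):
  File "<stdin>", line 14, in <module>
ValueError: attempt to get argmax of an empty sequence
```

Run:
```python
from look import *
to((635,207,110),75.9)
```

```text
turn [ 0.  -0.   6.6] shift [ 414.4 -377.6 -134.9] rows 11.5
```

>>> step_arm(plan="0 0 6.6 200 -180 -40 255;0 0 6.6 200 -180 -40 255;0 0 6.6 200 -180 -40 255;0 0 6.6 200 -180 -40 255;0 0 6.6 200 -180 -40 255;0 0 6.6 200 -180 -40 255;0 0 6.6 200 -180 -40 255")

```text
clock: 0.95
eef_pos: [422.4, 402.5, 204.7]
tcp_rot: [-3.14, -0.0, 2.893]
contact_force: [-0.2, 0.7, 0.1]
opening: 0.002
grasp_force: 0.0
```

>>> step_arm(plan="0 0 0 214 -198 -60 255;0 0 0 214 -198 -60 255;0 0 0 214 -198 -60 255;0 0 0 214 -198 -60 255;0 0 0 214 -198 -60 255;0 0 0 214 -198 -60 255;0 0 0 214 -198 -95 255;0 0 0 214 -198 -95 255")

```text
clock: 1.75
eef_pos: [632.3, 205.8, 106.2]
tcp_rot: [-3.138, -0.006, 2.894]
contact_force: [-0.9, -0.8, -0.8]
opening: -0.003
grasp_force: 0.0
```

>>> step_arm(plan="0 0 0 0 0 -10 255;0 0 0 0 0 -15 255;0 0 0 0 0 -15 255")

```text
clock: 2.05
eef_pos: [634.0, 207.9, 95.6]
tcp_rot: [3.142, -0.0, 2.898]
contact_force: [-0.3, -0.3, 0.4]
opening: 0.001
grasp_force: 0.0
```

>>> step_arm(plan="0 0 0 1 0 -10 255;0 0 0 1 0 -16 255;0 0 0 1 0 -19 255;0 0 0 1 0 -22 255;0 0 0 1 0 -25 255;0 0 0 1 0 -28 255;0 0 0 1 0 -31 255;0 0 0 1 0 -31 255")

```text
clock: 2.85
eef_pos: [636.7, 207.1, 65.0]
tcp_rot: [3.14, 0.002, 2.896]
contact_force: [0.1, 0.7, 4.2]
opening: 0.0
grasp_force: 1.8
```

Run:
```python
from look import *
snap('scene','s2')
```

```text
(no output)
```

View pics/s2.png

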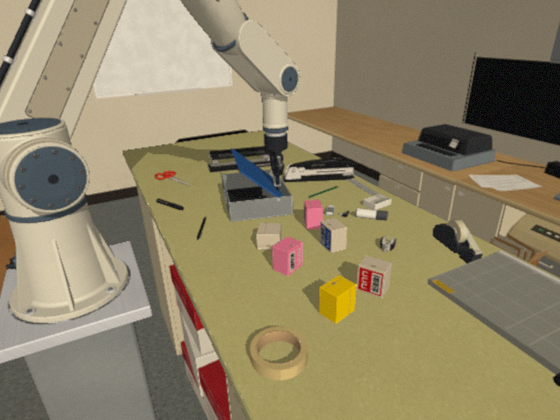

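>>> step_arm(plan="0 0 0 0 0 50 255;0 0 0 0 0 100 255;0 0 0 0 0 150 255;0 0 0 0 0 190 255;0 0 0 0 0 190 255")

```text
clock: 3.4
eef_pos: [638.5, 207.7, 261.2]
tcp_rot: [3.136, 0.009, 2.896]
contact_force: [-0.2, -0.3, 0.3]
opening: 0.002
grasp_force: 0.0
```

>>> step_arm(plan="0 0 0 -168 42 0 255;0 0 0 -168 42 0 255;0 0 0 -168 42 0 255;0 0 0 -168 42 0 255;0 0 0 -168 42 -50 255;0 0 0 -168 42 -100 255;0 0 0 -168 42 -100 255;0 0 0 -168 42 -100 255")

```text
clock: 4.2
eef_pos: [467.2, 248.5, 154.1]
tcp_rot: [-3.14, -0.002, 2.896]
contact_force: [0.1, -0.8, -0.3]
opening: 0.003
grasp_force: 0.0
```

>>> step_arm(plan="0 0 0 20 -5 5 255;0 0 0 40 -10 12 255;0 0 0 58 -14 20 255;0 0 0 76 -19 30 255;0 0 0 94 -23 40 255;0 0 0 112 -28 40 255;0 0 0 128 -32 40 255;0 0 0 144 -36 40 255")

```text
clock: 5.0
eef_pos: [613.7, 212.8, 197.9]
tcp_rot: [3.139, 0.003, 2.895]
contact_force: [-0.5, 0.3, 0.2]
opening: -0.002
grasp_force: 0.4
```

Run:
```python
from look import *
print(r.sense()['contact_force'])
snap('scene','s3')
```

```text
[-0.5335841   0.28043764  0.21122743]
```

View pics/s3.png

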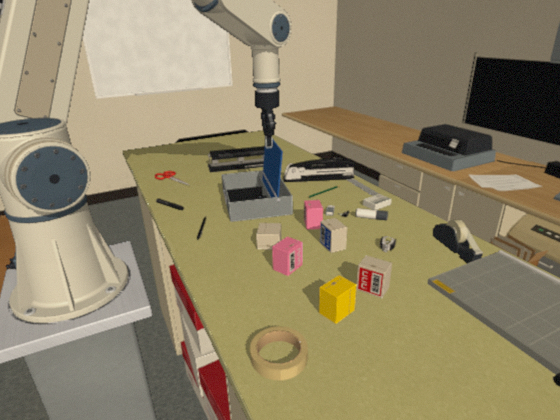

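>>> step_arm(plan="0 0 0 -40 10 0 0;0 0 0 -80 10 20 0;0 0 0 -100 0 30 0;0 0 0 -100 0 30 0", force=40)

```text
clock: 5.45
eef_pos: [510.5, 212.7, 228.0]
tcp_rot: [3.139, 0.003, 2.896]
contact_force: [0.7, 0.1, -0.9]
opening: 0.683
grasp_force: 0.0
```

```bash
cat >> look.py <<'E'
def ang(az): a=np.radians(az);return np.array([np.cos(a),np.sin(a),0])
def tdir(naz,tilt): # tool dir tilted by tilt deg toward azimuth naz
    a=np.radians(tilt);return np.sin(a)*ang(naz)-np.array([0,0,np.cos(a)])
E
python3 - <<'E'
from look import *
p,P=tops(f='t2')
n=178.6;t=tdir(n+180,45);pt=np.array([626,-136,33])+6*ang(n)+[0,0,5]+6*t
print(pt,r.sense()['tcp_rot'],r.sense()['qpos'])
a=to(pt-85*t,n+90,t); to(pt,n+90,t,frm=a)
E
```

```text
px [433.5 127.5] n 8003 ztop 25 c 804 -459 size 469 192 ang 89.9 [105 102  88]
px [156.5 116. ] n 1276 ztop 73 c 839 308 size 37 139 ang 69.8 [44 42 35]
px [263.  100.5] n 263 ztop 23 c 879 7 size 45 52 ang 5.6 [140 133 113]
px [286. 119.] n 304 ztop 29 c 818 -59 size 25 92 ang 44.9 [124 118 102]
px [ 54.  174.5] n 4050 ztop 71 c 654 577 size 123 249 ang 77.1 [37 36 32]
px [337.5 141. ] n 142 ztop 19 c 747 -208 size 55 38 ang 28.4 [114 107  91]
px [252.5 148. ] n 91 ztop 16 c 735 39 size 49 22 ang 49.3 [110 107  94]
px [268.5 175.5] n 464 ztop 68 c 645 -7 size 60 47 ang 66.9 [162  95 101]
px [315.5 181.5] n 459 ztop 68 c 626 -136 size 58 46 ang 88.8 [144 132 107]
px [203.5 212.5] n 1516 ztop 108 c 605 172 size 157 6 ang 77.4 [38 48 61]
px [386.5 188.5] n 468 ztop 68 c 602 -333 size 46 62 ang 30.9 [145 132 106]
px [145.5 227.5] n 174 ztop 65 c 491 331 size 98 34 ang 53.1 [92 91 81]
px [283. 233.] n 557 ztop 49 c 485 -44 size 66 60 ang 58.6 [148 136 110]
px [399.  229.5] n 501 ztop 68 c 488 -360 size 60 47 ang 16.4 [165 137  44]
px [329.5 235. ] n 443 ztop 69 c 475 -169 size 59 46 ang 24.6 [165  96 102]
px [419. 288.] n 596 ztop 27 c 328 -412 size 102 100 ang 38.3 [139 121  82]
[ 624.24316528 -135.95706388   33.75735931] [3.1389818  0.00360073 2.89613953] [ 3.91704154e-01  2.60375706e-01  1.80682001e+00 -4.96254882e-05
  1.06994948e+00 -9.33620021e-01]
turn [ -6.2 -44.5  12. ] shift [  52.2 -347.5 -133.5] rows 7.5
turn [0. 0. 0.] shift [ 60.1  -1.5 -60.1] rows 1.7
```

>>> step_arm(plan="-6.2 -44.5 12 52 -347 -50 0;-6.2 -44.5 12 52 -347 -50 0;-6.2 -44.5 12 52 -347 -50 0;-6.2 -44.5 12 52 -347 -50 0;-6.2 -44.5 12 52 -347 -50 0;-6.2 -44.5 12 52 -347 -50 0;-6.2 -44.5 12 52 -347 -50 0;-6.2 -44.5 12 52 -347 -134 0")

```text
clock: 6.3
eef_pos: [574.4, -67.5, 206.4]
tcp_rot: [-3.081, 0.73, 3.113]
contact_force: [0.6, 0.8, 0.8]
opening: 1.004
grasp_force: 0.0
```

>>> step_arm(plan="0 0 0 0 0 0 0;0 0 0 0 0 0 0")

```text
clock: 6.5
eef_pos: [572.8, -64.9, 204.1]
tcp_rot: [-3.083, 0.725, 3.115]
contact_force: [-1.2, 0.4, 0.4]
opening: 0.999
grasp_force: 0.0
```

Run:
```python
from look import *
n=178.6;t=tdir(n+180,45);pt=np.array([626,-136,33])+6*ang(n)+[0,0,5]+6*t
to(pt,n+90,t);print(r.sense()['qpos'])
```

```text
turn [ 2.4 -3.5  2.4] shift [  51.4  -71.  -170.4] rows 3.8
[-1.15578527e-01  1.27969659e-01  2.28499191e+00  1.63121666e-01
  1.55316380e-03 -1.80054167e+00]
```

```bash
cat >> look.py <<'E'
def graspt(c,n,tilt,off=8,up=5,adv=6):
    t=tdir(n+180,tilt);pt=np.array(c,float)+off*ang(n)+[0,0,up]+adv*t
    return pt,t
E
python3 - <<'E'
from look import *
n=178.6;pt,t=graspt([626,-136,33],n,30)
a=to(pt-85*t,n+90,t); to(pt,n+90,t,frm=a)
E
```

```text
turn [ 3.  11.5  2.1] shift [  5.7 -69.9 -97.7] rows 2.4
turn [0. 0. 0.] shift [ 42.5  -1.  -73.6] rows 1.7
```

>>> step_arm(plan="3 11.5 2.1 6 -70 -98 0;3 11.5 2.1 6 -70 -98 0;3 11.5 2.1 6 -70 -98 0;3 11.5 2.1 6 -70 -98 0;3 11.5 2.1 6 -70 -98 0")

```text
clock: 7.0
eef_pos: [577.7, -135.6, 104.0]
tcp_rot: [-3.141, 0.52, 3.117]
contact_force: [-0.2, 0.1, 1.1]
opening: 0.998
grasp_force: 0.0
```

Run:
```python
from look import *
n=178.6;pt,t=graspt([626,-136,33],n,30)
to(pt,n+90,t);print(r.sense()['qpos'],t)
```

```text
turn [ 0.  -0.2  0. ] shift [ 43.3  -0.2 -71.2] rows 1.7
[-0.31054883  0.35473043  2.17182703  0.89780427  0.17945621 -2.71062469] [ 0.49985074 -0.01221609 -0.8660254 ]
```

>>> step_arm(plan="0 0 0 15 0 -24 0;0 0 0 29 0 -47 0;0 0 0 43 0 -71 0;0 0 0 43 0 -71 0;0 0 0 43 0 -71 255;0 0 0 43 0 -71 255;0 0 0 43 0 -71 255;0 0 0 43 0 -71 255", force=40)

```text
clock: 7.8
eef_pos: [625.8, -134.5, 44.3]
tcp_rot: [-3.14, 0.506, 3.117]
contact_force: [-4.4, 1.5, 8.0]
opening: 0.699
grasp_force: 46.0
```

>>> step_arm(plan="0 0 0 0 0 20 255;0 0 0 0 0 60 255;0 0 0 -20 0 100 255;0 0 0 -40 0 120 255;0 0 0 -40 0 120 255")

```text
clock: 8.3
eef_pos: [584.9, -135.2, 167.6]
tcp_rot: [-3.137, 0.509, 3.118]
contact_force: [0.0, -0.3, -2.0]
opening: 0.7
grasp_force: 44.9
```

Run:
```python
from look import *
s=r.sense();print(s['qpos'],s['opening']);R0=Ro.from_euler('xyz',s['tcp_rot'])
print((Ro.from_rotvec(np.cross(ang(178.6),[0,0,1])*90,degrees=True)).as_rotvec(degrees=True))
```

```text
[-0.30012233  0.24189705  2.11411136  0.42278642  0.31868296 -2.21705429] 0.7000080517199189
[ 2.19889603 89.97313408 -0.        ]
```

>>> step_arm(plan="1.1 45 0 -20 0 0 255;1.1 45 0 -20 0 0 255;1.1 45 0 -20 0 0 255;1.1 45 0 -20 0 0 255;1.1 45 0 -20 0 0 255;1.1 45 0 -20 0 0 255")

```text
clock: 8.9
eef_pos: [567.3, -134.3, 162.0]
tcp_rot: [-3.14, -0.286, 3.117]
contact_force: [0.3, -0.9, -3.7]
opening: 0.697
grasp_force: 29.7
```

>>> step_arm(plan="1.1 45 0 0 0 0 255;1.1 45 0 0 0 0 255;1.1 45 0 0 0 0 255;1.1 45 0 0 0 0 255;1.1 45 0 0 0 0 255;1.1 45 0 0 0 0 255;1.1 45 0 0 0 0 255;1.1 45 0 0 0 0 255")

```text
clock: 9.7
eef_pos: [566.0, -134.6, 162.0]
tcp_rot: [-3.14, -1.066, 3.117]
contact_force: [-0.2, 0.5, -2.4]
opening: 0.694
grasp_force: 48.1
```

Run:
```python
from look import *
s=r.sense();print(s['qpos'],s['opening'])
p,d=snap('scene','s4')
cv2.imwrite('pics/s4c.png',cv2.resize(p[120:330,200:440,::-1],None,fx=2.5,fy=2.5))
P=cloud('scene',d);h=cv2.cvtColor(p,cv2.COLOR_RGB2HSV)
m=(h[...,0]>95)&(h[...,0]<125)&(h[...,1]>120)&(P[...,1]<0)&(P[...,2]>10)&(P[...,2]<300)
Q=P[m];print(m.sum(),np.median(Q,0),Q.std(0))
```

```text
[-0.16553262  0.96249037  1.13142759 -0.14541104  2.10458872 -1.71389601] 0.6935471772360402
41 [ 554.871817   -139.64471836  183.07290837] [25.17924735 85.77418862 19.58596499]
```

View pics/s4c.png

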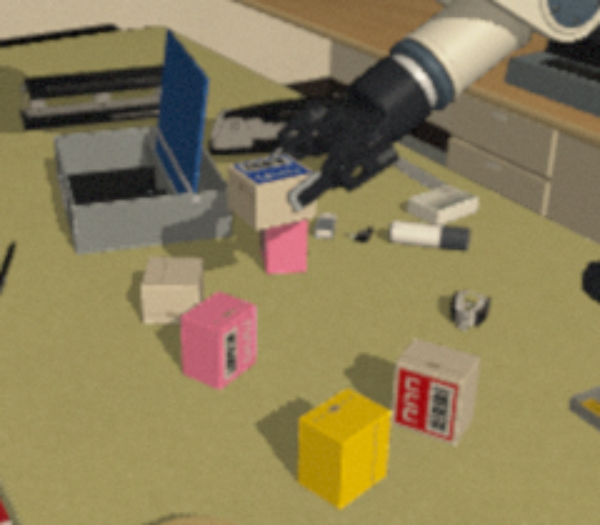

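>>> step_arm(plan="0 0 0 0 0 -45 255;0 0 0 0 0 -90 255;0 0 0 0 0 -120 255;0 0 0 0 0 -128 255;0 0 0 0 0 -128 255;0 0 0 0 0 -128 255")

```text
clock: 10.35
eef_pos: [567.1, -134.9, 37.2]
tcp_rot: [-3.138, -1.064, 3.115]
contact_force: [0.2, 0.4, -1.7]
opening: 0.702
grasp_force: 48.1
```

>>> step_arm(plan="0 0 0 0 0 -3 255;0 0 0 0 0 -5 255;0 0 0 0 0 -7 255;0 0 0 0 0 -7 255")

```text
clock: 10.75
eef_pos: [566.0, -134.7, 27.9]
tcp_rot: [-3.139, -1.067, 3.116]
contact_force: [0.1, 0.2, -3.3]
opening: 0.696
grasp_force: 48.1
```

>>> step_arm(plan="0 0 0 0 0 -2 255;0 0 0 0 0 -4 255;0 0 0 0 0 -4 255")

```text
clock: 11.05
eef_pos: [566.2, -134.7, 26.6]
tcp_rot: [-3.138, -1.07, 3.116]
contact_force: [0.0, -0.4, 12.5]
opening: 0.699
grasp_force: 49.0
```

>>> step_arm(plan="0 0 0 0 0 0 0;0 0 0 0 0 0 0;0 0 0 0 0 0 0;0 0 0 0 0 0 0;0 0 0 30 0 17 0;0 0 0 60 0 34 0;0 0 0 85 0 60 0;0 0 0 85 0 100 0")

```text
clock: 11.85
eef_pos: [651.8, -134.2, 121.7]
tcp_rot: [-3.14, -1.069, 3.118]
contact_force: [0.2, 0.1, -0.3]
opening: 1.001
grasp_force: 0.0
```

>>> step_arm(plan="0 -60 0 -40 0 110 0;0 -60 0 -40 0 110 0;0 -60 0 -40 0 110 0;0 -60 0 -40 0 110 0;0 -60 0 -40 0 110 0;0 -60 0 -40 0 110 0;0 -60 0 -40 0 110 0;0 -60 0 -40 0 110 0")

```text
clock: 12.65
eef_pos: [608.2, -134.6, 234.8]
tcp_rot: [3.123, -0.017, 3.128]
contact_force: [-0.2, 0.2, 1.1]
opening: 1.0
grasp_force: 0.0
```

Run:
```python
from look import *
tops(f='t3')
```

```text
px [435.5 128. ] n 7790 ztop 25 c 803 -509 size 193 368 ang 0.0 [109 107  92]
px [156.5 119. ] n 1370 ztop 73 c 840 308 size 37 139 ang 69.3 [45 43 36]
px [262.5 100. ] n 260 ztop 23 c 878 8 size 44 52 ang 0.3 [143 136 115]
px [286. 119.] n 306 ztop 28 c 818 -58 size 25 95 ang 45.4 [124 119 103]
px [ 54.  174.5] n 4059 ztop 71 c 654 577 size 122 249 ang 77.2 [34 33 28]
px [252.5 148. ] n 90 ztop 16 c 735 39 size 50 22 ang 51.6 [112 108  95]
px [268.5 175.5] n 464 ztop 68 c 645 -7 size 60 47 ang 68.1 [166  97 103]
px [183.5 209. ] n 2705 ztop 100 c 614 213 size 241 4 ang 75.9 [37 48 61]
px [392.  187.5] n 315 ztop 68 c 602 -333 size 46 60 ang 30.6 [149 136 110]
px [276.5 230. ] n 261 ztop 49 c 493 -31 size 36 59 ang 59.3 [150 137 112]
px [399.  229.5] n 501 ztop 68 c 488 -359 size 60 47 ang 14.6 [170 141  45]
px [419. 288.] n 590 ztop 27 c 329 -411 size 101 101 ang 30.9 [142 124  84]
px [147.  304.5] n 228 ztop 19 c 298 332 size 15 122 ang 28.8 [52 50 40]
```

View pics/t3.png

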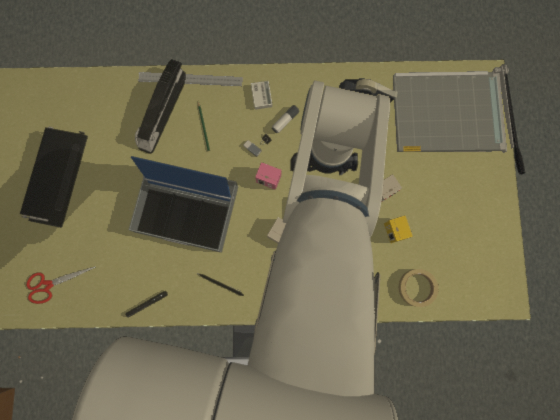

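```bash
cat >> look.py <<'E'
def scene_tops(f='sx',lo=12):
    p,d=snap('scene',f);P=cloud('scene',d)
    hz=P[...,2]
    for zt in(46,60,66):
        m=(abs(hz-zt-1)<4)&(d>0)&(P[...,0]>300)&(P[...,0]<720)&(P[...,1]<60)&(P[...,1]>-480)
        # horizontal surface: vertical neighbours similar z
        g=np.abs(np.gradient(cv2.medianBlur(hz.astype('float32'),3),axis=0))<1.5
        k,l,s,_=cv2.connectedComponentsWithStats((m&g).astype('uint8'))
        for i in range(1,k):
            if s[i,4]>70:
                Q=P[l==i];R=cv2.minAreaRect(Q[:,:2].astype('float32'))
                print('zt',zt,'px',s[i,:2]+s[i,2:4]//2,s[i,4],np.round(R[0]),np.round(R[1]),round(R[2],1),p[l==i].mean(0).astype(int))
    return p,P
E
python3 - <<'E'
from look import *
p,P=scene_tops('s5')
h=cv2.cvtColor(p,cv2.COLOR_RGB2HSV)
m=(h[...,0]>95)&(h[...,0]<125)&(h[...,1]>100)&(P[...,1]<20)&(P[...,1]>-300)&(P[...,2]>30)&(P[...,2]<70)&(P[...,0]>400)&(P[...,0]<700)
Q=P[m];print(m.sum(),np.argwhere(m).mean(0),Q.mean(0),cv2.minAreaRect(Q[:,:2].astype('float32')))
E
```

```text
zt 46 px [269 229] 228 [485. -49.] [59. 58.] 58.9 [173 156 126]
zt 46 px [308 238] 250 [ 555. -135.] [58. 63.] 89.3 [ 96 101 117]
zt 66 px [314 205] 117 [646. -11.] [53. 46.] 67.8 [197 104 119]
zt 66 px [288 244] 215 [ 475. -171.] [57. 44.] 25.1 [198 104 120]
zt 66 px [375 264] 299 [ 604. -335.] [44. 58.] 28.4 [172 155 125]
zt 66 px [338 286] 400 [ 489. -362.] [57. 43.] 16.8 [200 162   8]
74 [238.01351351 310.04054054] [ 555.20487934 -143.4586203    47.47859636] ((554.2866821289062, -145.55026245117188), (26.966136932373047, 52.674957275390625), 88.18506622314453)
```

>>> step_arm(plan="0 0 -45 -53 0 -60 0;0 0 -45 -53 0 -60 0;0 0 -45 -53 0 -60 0;0 0 -45 -53 0 -60 0;0 0 -45 -53 0 -60 0;0 0 -45 -53 0 -60 0")

```text
clock: 13.35
eef_pos: [559.2, -134.8, 173.2]
tcp_rot: [3.125, -0.023, 2.339]
contact_force: [-0.7, 0.4, -0.5]
opening: 1.003
grasp_force: 0.0
```

>>> step_arm(plan="0 0 -45 0 0 -90 0;0 0 -45 0 0 -90 0;0 0 -45 0 0 -90 0;0 0 -45 0 0 -90 0;0 0 -45 0 0 -90 0;0 0 -45 0 0 -90 0;0 0 -45 0 0 -90 0")

```text
clock: 14.05
eef_pos: [559.2, -134.6, 82.9]
tcp_rot: [3.126, -0.02, 1.559]
contact_force: [-0.6, -0.4, -0.1]
opening: 1.003
grasp_force: 0.0
```

Run:
```python
from look import *
to((555,-134.5,24),-1.4);print(r.sense()['qpos'],r.sense()['tcp_rot'])
scene_tops('s6')
```

```text
turn [-1.2  0.9 -0.7] shift [ -4.2   0.1 -58.9] rows 1.2
[-0.25238396  0.47449443  1.87183242  0.03345019  0.78487974 -0.26378855] [ 3.1256082  -0.02042168  1.55882068]
zt 46 px [269 229] 227 [486. -49.] [61. 59.] 59.3 [164 148 120]
zt 46 px [309 238] 246 [ 554. -136.] [57. 63.] 86.5 [ 96 101 118]
zt 66 px [288 244] 220 [ 476. -171.] [56. 44.] 24.1 [199 104 120]
zt 66 px [376 264] 301 [ 604. -334.] [47. 58.] 30.3 [173 156 126]
zt 66 px [338 286] 392 [ 489. -362.] [57. 44.] 15.0 [201 162   8]
```

Grip, lift, and carry to the bay.

>>> step_arm(plan="-1.2 0.9 -0.7 -4 0 -30 0;-1.2 0.9 -0.7 -4 0 -50 0;-1.2 0.9 -0.7 -4 0 -59 0;-1.2 0.9 -0.7 -4 0 -59 255;-1.2 0.9 -0.7 -4 0 -59 255;-1.2 0.9 -0.7 -4 0 -59 255;-1.2 0.9 -0.7 -4 0 -59 255")

```text
clock: 14.8
eef_pos: [557.8, -132.5, 29.8]
tcp_rot: [3.134, -0.002, 1.544]
contact_force: [-2.2, 23.9, 55.9]
opening: 0.77
grasp_force: 57.1
```

>>> step_arm(plan="0 0 0 0 0 40 255;0 0 0 0 0 80 255;0 0 0 0 0 120 255;0 0 0 0 0 150 255;0 0 0 0 0 150 255")

```text
clock: 15.3
eef_pos: [557.0, -135.3, 179.3]
tcp_rot: [3.132, 0.003, 1.547]
contact_force: [0.1, -0.8, -2.3]
opening: 0.762
grasp_force: 51.1
```

```bash
cat >> look.py <<'E'
def st(sx,sy,z=0): return (555.7+.97*sx+.244*sy,226.9-.244*sx+.97*sy,z)
E
python3 - <<'E'
from look import *
for b in(-82,0,82): print(st(-25,b)); to(st(-25,b,174),-14.1)
E
```

```text
(511.44200000000006, 153.46, 0)
turn [  0.2   0.5 -12.8] shift [-45.5 288.8  -5.3] rows 5.8
(531.45, 233.0, 0)
turn [  0.2   0.5 -12.8] shift [-25.5 368.3  -5.3] rows 7.4
(551.4580000000001, 312.53999999999996, 0)
turn [  0.2   0.5 -12.8] shift [ -5.5 447.9  -5.3] rows 9.0
```

>>> step_arm(plan="0 0 -13 -40 80 0 255;0 0 -13 -75 150 0 255;0 0 -13 -75 200 0 255;0 0 -13 -75 240 0 255;0 0 -13 -60 270 0 255;0 0 -13 -46 289 0 255;0 0 -13 -46 289 0 255;0 0 -13 -46 289 0 255")

```text
clock: 16.1
eef_pos: [507.7, 155.6, 173.6]
tcp_rot: [3.14, 0.003, 1.323]
contact_force: [-1.0, -0.7, -2.4]
opening: 0.765
grasp_force: 51.0
```

Run:
```python
from look import *
to(st(-25,-82,36),-14.1);print(r.sense()['contact_force'])
p,d=snap('scene','s7');cv2.imwrite('pics/s7c.png',cv2.resize(p[120:300,200:420,::-1],None,fx=3,fy=3))
scene_tops('s7')
```

```text
turn [0.2 0.1 0.1] shift [   3.8   -2.1 -137.6] rows 2.8
[-0.95092149 -0.71573639 -2.42279786]
zt 46 px [269 229] 228 [486. -48.] [58. 59.] 59.5 [171 154 125]
zt 66 px [314 205] 116 [646. -11.] [52. 44.] 70.8 [196 104 118]
zt 66 px [288 245] 218 [ 477. -172.] [58. 42.] 24.6 [196 103 118]
zt 66 px [376 264] 304 [ 604. -334.] [47. 57.] 30.4 [170 153 124]
zt 66 px [338 287] 403 [ 489. -361.] [58. 44.] 16.7 [198 160   8]
```

View pics/s7c.png

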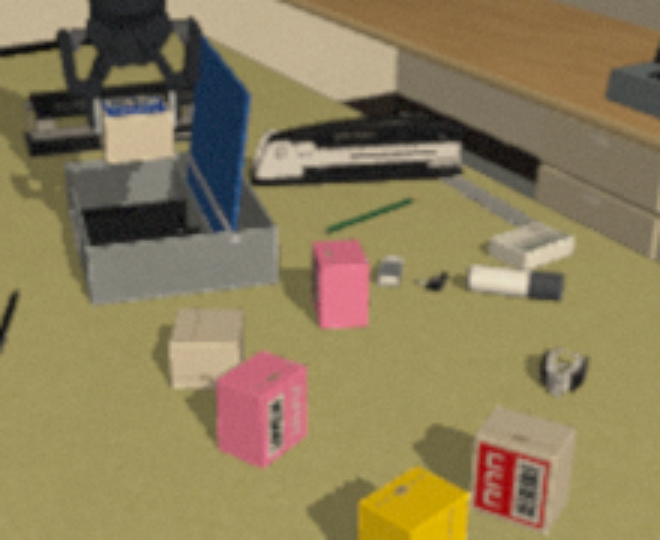

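>>> step_arm(plan="0 0 0 4 -2 0 255;0 0 0 4 -2 0 255;0 0 0 4 -2 -40 255;0 0 0 4 -2 -80 255;0 0 0 4 -2 -110 255;0 0 0 4 -2 -125 255;0 0 0 4 -2 -132 255;0 0 0 4 -2 -136 255")

```text
clock: 17.0
eef_pos: [512.2, 151.7, 38.7]
tcp_rot: [3.138, 0.001, 1.318]
contact_force: [-0.1, -1.3, -2.6]
opening: 0.764
grasp_force: 50.8
```

>>> step_arm(plan="0 0 0 0 0 -2 255;0 0 0 0 0 -4 255;0 0 0 0 0 -5 255;0 0 0 0 0 -5 255")

```text
clock: 17.4
eef_pos: [512.3, 152.4, 34.4]
tcp_rot: [3.137, 0.001, 1.319]
contact_force: [-0.2, -1.0, -3.0]
opening: 0.763
grasp_force: 50.8
```

>>> step_arm(plan="0 0 0 0 0 -2 255;0 0 0 0 0 -4 255;0 0 0 0 0 -4 255")

```text
clock: 17.7
eef_pos: [512.5, 152.4, 33.3]
tcp_rot: [3.137, 0.001, 1.319]
contact_force: [-12.2, -4.9, 44.8]
opening: 0.764
grasp_force: 56.8
```

>>> step_arm(plan="0 0 0 0 0 4 20;0 0 0 0 0 4 20;0 0 0 0 0 4 20;0 0 0 0 0 40 20;0 0 0 0 0 80 20;0 0 0 0 0 120 0;0 0 0 -30 -40 130 0;0 0 0 -30 -80 130 0")

```text
clock: 18.5
eef_pos: [480.4, 72.3, 161.3]
tcp_rot: [3.137, 0.001, 1.322]
contact_force: [-0.2, -0.9, -0.5]
opening: 1.002
grasp_force: 0.0
```

Run:
```python
from look import *
p,P=scene_tops('s8')
n=238.6;pt,t=graspt([485,-45,23],n,30,off=5,up=7)
a=to(pt-85*t,-31.4,t); to(pt,-31.4,t,frm=a);print(r.sense()['qpos'])
m=(P[...,2]>20)&(P[...,2]<62)
h=cv2.cvtColor(p,cv2.COLOR_RGB2HSV)
m=(h[...,0]>95)&(h[...,0]<125)&(h[...,1]>100)&(P[...,1]>80)&(P[...,1]<260)&(P[...,2]>30)&(P[...,2]<60)&(P[...,0]>420)&(P[...,0]<570)
Q=P[m];print(m.sum(),Q.mean(0))
```

```text
zt 46 px [269 229] 225 [486. -48.] [58. 59.] 59.4 [171 154 125]
zt 66 px [314 205] 116 [645. -11.] [53. 44.] 72.0 [196 104 118]
zt 66 px [288 245] 222 [ 476. -172.] [56. 44.] 23.5 [196 103 119]
zt 66 px [376 264] 292 [ 604. -335.] [43. 59.] 31.8 [170 153 124]
zt 66 px [338 286] 394 [ 489. -362.] [57. 44.] 16.1 [198 160   8]
turn [ 28.  -11.6 -16.6] shift [ -18.6 -150.3  -62. ] rows 4.0
turn [0. 0. 0.] shift [ 22.1  36.3 -73.6] rows 1.7
[ 0.13942621  0.24292023  2.00781141 -0.00633476  0.88829941  0.39310865]
10 [515.01855662 148.0252594   51.78377491]
```

>>> step_arm(plan="28 -11.6 -16.6 -19 -150 -30 0;28 -11.6 -16.6 -19 -150 -30 0;28 -11.6 -16.6 -19 -150 -30 0;28 -11.6 -16.6 -19 -150 -30 0;28 -11.6 -16.6 -19 -150 -62 0;28 -11.6 -16.6 -19 -150 -62 0;28 -11.6 -16.6 -19 -150 -62 0")

```text
clock: 19.25
eef_pos: [462.0, -77.7, 97.2]
tcp_rot: [-3.137, -0.524, 1.019]
contact_force: [0.2, 0.9, -1.0]
opening: 1.004
grasp_force: 0.0
```

Run:
```python
from look import *
n=238.6;pt,t=graspt([485,-45,23],n,30,off=5,up=7)
to(pt,-31.4,t);print(r.sense()['qpos'])
```

```text
turn [-0.1 -0.2  0.1] shift [ 21.9  31.  -72.4] rows 1.6
[-0.52851199  0.37133269  2.1726515   0.80442292  0.7674648  -0.61744442]
```

>>> step_arm(plan="0 0 0 8 11 -26 0;0 0 0 15 21 -50 0;0 0 0 22 31 -72 0;0 0 0 22 31 -72 0;0 0 0 22 31 -72 255;0 0 0 22 31 -72 255;0 0 0 22 31 -72 255;0 0 0 22 31 -72 255")

```text
clock: 20.05
eef_pos: [485.8, -46.7, 27.7]
tcp_rot: [3.14, -0.527, 1.023]
contact_force: [0.2, 3.3, 9.2]
opening: 0.699
grasp_force: 43.8
```

>>> step_arm(plan="0 0 0 0 0 30 255;0 0 0 10 -10 70 255;0 0 0 30 -30 120 255;0 0 0 50 -50 150 255;0 0 0 70 -70 150 255;0 0 0 70 -70 150 255")

```text
clock: 20.65
eef_pos: [558.1, -120.3, 178.6]
tcp_rot: [3.133, -0.524, 1.023]
contact_force: [0.8, -0.6, -2.5]
opening: 0.696
grasp_force: 45.1
```

Run:
```python
from look import *
s=r.sense();print(s['qpos'])
print(np.cross(ang(238.6),[0,0,1])*45)
p,d=snap('scene','s9');cv2.imwrite('pics/s9c.png',cv2.resize(p[100:300,200:440,::-1],None,fx=2.5,fy=2.5))
```

```text
[-0.50700753  0.35438752  1.91781918  0.66094547  0.95168662 -0.37257684]
[-38.40978588  23.44543343   0.        ]
```

View pics/s9c.png

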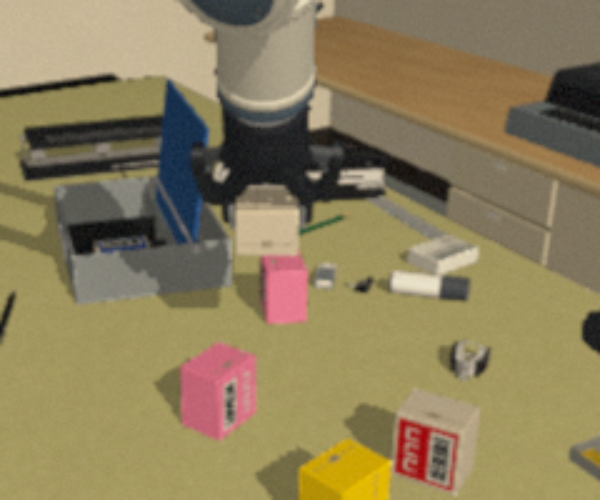

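>>> step_arm(plan="-38.4 23.4 0 0 0 0 255;-38.4 23.4 0 0 0 0 255;-38.4 23.4 0 0 0 0 255;-38.4 23.4 0 0 0 0 255;-38.4 23.4 0 0 0 0 255;-38.4 23.4 0 0 0 0 255")

```text
clock: 21.3
eef_pos: [554.6, -115.0, 175.6]
tcp_rot: [3.14, 0.265, 1.024]
contact_force: [-0.4, 0.9, -2.7]
opening: 0.693
grasp_force: 45.0
```

>>> step_arm(plan="-38.4 23.4 0 0 0 0 255;-38.4 23.4 0 0 0 0 255;-38.4 23.4 0 0 0 0 255;-38.4 23.4 0 0 0 0 255;-38.4 23.4 0 0 0 0 255;-38.4 23.4 0 0 0 0 255;-38.4 23.4 0 0 0 0 255")

```text
clock: 22.0
eef_pos: [554.0, -116.3, 174.2]
tcp_rot: [-3.139, 1.045, 1.026]
contact_force: [0.1, -1.0, -1.4]
opening: 0.695
grasp_force: 45.1
```

>>> step_arm(plan="0 0 -58.6 0 0 0 255;0 0 -58.6 0 0 0 255;0 0 -58.6 0 0 0 255;0 0 -58.6 0 0 0 255;0 0 -58.6 0 0 0 255;0 0 -58.6 0 0 0 255;0 0 -58.6 0 0 0 255;0 0 -58.6 0 0 0 255")

```text
clock: 22.8
eef_pos: [554.8, -120.2, 177.1]
tcp_rot: [3.139, 1.039, -0.01]
contact_force: [-0.4, -0.1, -2.2]
opening: 0.694
grasp_force: 45.1
```

Run:
```python
from look import *
s=r.sense();print(s['qpos'],Ro.from_euler('xyz',s['tcp_rot']).as_matrix().round(3))
p,d=snap('scene','s10');P=cloud('scene',d)
Q=P[(abs(P[...,0]-555)<45)&(abs(P[...,1]+120)<40)&(P[...,2]>90)&(P[...,2]<260)&(p.min(2)>90)];print(len(Q),np.percentile(Q,[2,10,50,90,98],axis=0).round())
```

```text
[-0.14627024  0.9106775   1.18575166 -0.13785301  2.0758676   1.43414634] [[ 0.507 -0.007 -0.862]
 [-0.005 -1.     0.005]
 [-0.862  0.001 -0.507]]
589 [[ 528. -155.  146.]
 [ 529. -151.  153.]
 [ 546. -147.  194.]
 [ 567. -109.  210.]
 [ 573.  -93.  211.]]
```

>>> step_arm(plan="0 0 0 0 0 -45 255;0 0 0 0 0 -90 255;0 0 0 0 0 -120 255;0 0 0 0 0 -134 255;0 0 0 0 0 -134 255;0 0 0 0 0 -138 255;0 0 0 0 0 -138 255")

```text
clock: 23.55
eef_pos: [555.9, -116.6, 39.3]
tcp_rot: [3.137, 1.041, -0.002]
contact_force: [-0.9, 0.6, -2.6]
opening: 0.697
grasp_force: 45.1
```

>>> step_arm(plan="0 0 0 0 0 -3 255;0 0 0 0 0 -5 255;0 0 0 0 0 -5 255")

```text
clock: 23.85
eef_pos: [555.6, -116.8, 34.4]
tcp_rot: [3.138, 1.044, -0.003]
contact_force: [2.2, 0.1, 4.0]
opening: 0.694
grasp_force: 45.8
```

>>> step_arm(plan="0 0 0 0 0 0 0;0 0 0 0 0 0 0;0 0 0 0 0 0 0;0 0 0 0 0 0 0;0 0 0 30 0 17 0;0 0 0 60 0 34 0;0 0 0 85 0 60 0;0 0 0 85 0 100 0")

```text
clock: 24.65
eef_pos: [640.9, -116.3, 131.0]
tcp_rot: [3.139, 1.046, -0.001]
contact_force: [-0.3, -0.2, -0.1]
opening: 1.0
grasp_force: 0.0
```

>>> step_arm(plan="0 -60 0 0 0 100 0;0 -60 0 -40 0 100 0;0 -60 0 -80 0 100 0;0 -60 0 -120 0 100 0;0 -60 0 -120 0 100 0;0 -60 0 -120 0 100 0;0 -60 0 -120 0 100 0;0 -60 0 -120 0 100 0")

```text
clock: 25.45
eef_pos: [518.1, -116.6, 234.1]
tcp_rot: [3.14, -0.009, -0.002]
contact_force: [-1.6, 0.4, 0.5]
opening: 1.003
grasp_force: 0.0
```

Run:
```python
from look import *
p,P=scene_tops('s11')
n=180;pt,t=graspt([551,-118,33],n,30,off=8,up=5)
a=to(pt-85*t,90,t); to(pt,90,t,frm=a);print(r.sense()['qpos'])
```

```text
zt 66 px [314 205] 115 [646. -10.] [53. 44.] 70.6 [198 105 120]
zt 66 px [304 228] 174 [ 551. -116.] [58. 44.] 89.2 [174 156 127]
zt 66 px [288 245] 222 [ 475. -172.] [56. 44.] 23.4 [199 104 120]
zt 66 px [376 264] 312 [ 604. -335.] [45. 58.] 32.1 [173 156 126]
zt 66 px [338 286] 395 [ 489. -362.] [58. 45.] 15.8 [201 162   8]
turn [  0.1 -29.5   0.1] shift [ -14.4   -1.4 -127.5] rows 3.4
turn [0. 0. 0.] shift [ 42.5  -0.  -73.6] rows 1.7
[-2.24455332e-01  2.14806035e-01  1.85144221e+00  2.90528546e-04
  1.06698568e+00  1.34820334e+00]
```

Run:
```python
from look import *
n=180;pt,t=graspt([551,-116.5,33],n,20,off=9,up=7)
a=to(pt-75*t,90,t); to(pt,90,t,frm=a)
```

```text
turn [  0.1 -19.5   0.1] shift [ 5.00e-01  1.00e-01 -1.29e+02] rows 2.6
turn [0. 0. 0.] shift [ 25.7   0.  -70.5] rows 1.5
```

>>> step_arm(plan="0 -19.5 0 0 0 -45 0;0 -19.5 0 0 0 -90 0;0 -19.5 0 0 0 -129 0;0 -19.5 0 0 0 -129 0;0 -19.5 0 0 0 -129 0")

```text
clock: 26.0
eef_pos: [517.4, -116.0, 101.1]
tcp_rot: [-3.14, -0.337, -0.002]
contact_force: [-0.8, -0.5, 0.0]
opening: 1.001
grasp_force: 0.0
```

>>> step_arm(plan="0 0 0 9 0 -25 0;0 0 0 17 0 -48 0;0 0 0 26 0 -66 0;0 0 0 26 0 -66 0;0 0 0 26 0 -66 255;0 0 0 26 0 -66 255;0 0 0 26 0 -66 255;0 0 0 26 0 -66 255")

```text
clock: 26.8
eef_pos: [546.7, -116.8, 39.3]
tcp_rot: [3.141, -0.346, -0.001]
contact_force: [-2.6, 1.2, 9.0]
opening: 0.698
grasp_force: 44.4
```

>>> step_arm(plan="0 0 0 0 0 40 255;0 0 0 0 0 80 255;0 0 0 0 0 120 255;0 0 0 0 0 130 255;0 0 0 0 0 130 255")

```text
clock: 27.3
eef_pos: [546.8, -116.9, 170.0]
tcp_rot: [3.14, -0.347, -0.001]
contact_force: [-0.6, -1.0, -2.5]
opening: 0.694
grasp_force: 45.5
```

>>> step_arm(plan="0 45 0 0 0 0 255;0 45 0 0 0 0 255;0 45 0 0 0 0 255;0 45 0 0 0 0 255;0 45 0 0 0 0 255;0 45 0 0 0 0 255")

```text
clock: 27.9
eef_pos: [546.2, -116.1, 164.0]
tcp_rot: [3.141, 0.451, 0.0]
contact_force: [1.1, -0.1, -2.6]
opening: 0.7
grasp_force: 45.2
```

>>> step_arm(plan="0 45 0 0 0 0 255;0 45 0 0 0 0 255;0 45 0 0 0 0 255;0 45 0 0 0 0 255;0 45 0 0 0 0 255;0 45 0 0 0 0 255;0 45 0 0 0 0 255")

```text
clock: 28.6
eef_pos: [544.6, -116.3, 162.9]
tcp_rot: [-3.14, 1.234, 0.003]
contact_force: [0.8, -0.3, -1.9]
opening: 0.696
grasp_force: 45.3
```

Run:
```python
from look import *
s=r.sense();print(s['qpos'],Ro.from_euler('xyz',s['tcp_rot']).as_matrix().round(3)[:,2])
p,d=snap('scene','s12');P=cloud('scene',d)
h=cv2.cvtColor(p,cv2.COLOR_RGB2HSV)
b=(abs(P[...,0]-545)<55)&(abs(P[...,1]+117)<45)&(P[...,2]>90)&(P[...,2]<260)
Q=P[b&(p.min(2)>90)];print(len(Q),np.percentile(Q,[2,10,50,90,98],axis=0).round())
Q=P[b&(h[...,0]>40)&(h[...,0]<90)&(h[...,1]>100)];print(len(Q),np.percentile(Q,[5,50,95],axis=0).round())
```

```text
[-0.13665951  1.01620461  1.13971459 -0.16209038  2.21070788  1.42724437] [-0.944 -0.001 -0.33 ]
519 [[ 506. -151.  138.]
 [ 507. -148.  142.]
 [ 526. -144.  166.]
 [ 558. -110.  183.]
 [ 567.  -89.  183.]]
48 [[ 512. -116.  182.]
 [ 534. -110.  183.]
 [ 562.  -93.  184.]]
```

>>> step_arm(plan="0 0 0 0 0 -45 255;0 0 0 0 0 -90 255;0 0 0 0 0 -115 255;0 0 0 0 0 -127 255;0 0 0 0 0 -127 255;0 0 0 0 0 -131 255;0 0 0 0 0 -131 255")

```text
clock: 29.35
eef_pos: [546.8, -116.8, 38.2]
tcp_rot: [3.136, 1.225, -0.005]
contact_force: [0.2, -1.1, -1.5]
opening: 0.702
grasp_force: 45.4
```

>>> step_arm(plan="0 0 0 0 0 -2 255;0 0 0 0 0 -4 255;0 0 0 0 0 -4 255")

```text
clock: 29.65
eef_pos: [546.1, -116.7, 33.1]
tcp_rot: [3.136, 1.227, -0.004]
contact_force: [0.9, -0.5, -2.2]
opening: 0.699
grasp_force: 45.4
```

>>> step_arm(plan="0 0 0 0 0 -2 255;0 0 0 0 0 -4 255;0 0 0 0 0 -5 255;0 0 0 0 0 -5 255")

```text
clock: 30.05
eef_pos: [546.0, -116.7, 27.8]
tcp_rot: [3.136, 1.228, -0.004]
contact_force: [-0.7, 0.4, -1.8]
opening: 0.698
grasp_force: 45.5
```

>>> step_arm(plan="0 0 0 0 0 -1 255;0 0 0 0 0 -2 255;0 0 0 0 0 -2 255;0 0 0 0 0 -2 255")

```text
clock: 30.45
eef_pos: [546.1, -116.7, 27.7]
tcp_rot: [3.136, 1.229, -0.004]
contact_force: [-1.4, 0.6, 8.3]
opening: 0.698
grasp_force: 45.8
```

>>> step_arm(plan="0 0 0 0 0 0 0;0 0 0 0 0 0 0;0 0 0 0 0 0 0;0 0 0 0 0 0 0;0 0 0 30 0 11 0;0 0 0 60 0 22 0;0 0 0 85 0 50 0;0 0 0 85 0 90 0")

```text
clock: 31.25
eef_pos: [631.8, -116.4, 113.9]
tcp_rot: [3.138, 1.229, -0.002]
contact_force: [0.4, 0.0, -0.8]
opening: 0.998
grasp_force: 0.0
```

>>> step_arm(plan="0 -70 0 20 0 80 0;0 -70 0 -20 0 100 0;0 -70 0 -60 0 100 0;0 -70 0 -85 0 100 0;0 -70 0 -85 0 100 0;0 -70 0 -85 0 100 0;0 -70 0 -85 0 100 0;0 -70 0 -85 0 100 0")

```text
clock: 32.05
eef_pos: [546.5, -116.8, 217.2]
tcp_rot: [3.139, 0.057, -0.002]
contact_force: [-0.8, -0.1, 0.1]
opening: 0.998
grasp_force: 0.0
```

Run:
```python
from look import *
p,P=scene_tops('s13')
print(r.sense()['qpos'],r.sense()['clock'])
h=cv2.cvtColor(p,cv2.COLOR_RGB2HSV)
m=(h[...,0]>40)&(h[...,0]<90)&(h[...,1]>90)&(abs(P[...,1]+116)<60)&(abs(P[...,0]-540)<70)&(P[...,2]>30)
Q=P[m];print(m.sum(),Q.mean(0))
to((534,-117,120),0)
```

```text
zt 46 px [300 235] 213 [ 539. -117.] [56. 66.] 84.9 [ 94 118  84]
zt 66 px [315 204] 115 [650.  -9.] [53. 43.] 76.4 [198 105 119]
zt 66 px [288 245] 224 [ 475. -172.] [56. 44.] 25.9 [199 104 120]
zt 66 px [376 264] 299 [ 603. -335.] [45. 59.] 32.5 [172 155 126]
zt 66 px [338 286] 398 [ 489. -362.] [58. 45.] 15.9 [201 162   8]
[-0.20659253  0.30128311  1.77761431 -0.01384753  1.11203774  1.37230035] 32.1
69 [ 540.11480841 -105.23618685   50.92785788]
turn [ -2.2  -2.4 -89.9] shift [ -9.4  -0.5 -96.6] rows 10.5
```

>>> step_arm(plan="0 -3.3 0 -8 0 -50 0;0 -3.3 0 -8 0 -100 0;0 -3.3 0 -8 0 -140 0;0 -3.3 0 -8 0 -150 0;0 -3.3 0 -8 0 -150 0")

```text
clock: 32.6
eef_pos: [537.3, -116.5, 64.8]
tcp_rot: [3.141, 0.011, -0.001]
contact_force: [0.7, 0.7, 0.5]
opening: 1.001
grasp_force: 0.0
```

Run:
```python
from look import *
to((538.5,-117,26),-90)
scene_tops('s14')
```

```text
turn [ 0.  -0.7  0.1] shift [  1.2  -0.5 -38.8] rows 0.8
zt 46 px [295 235] 133 [ 539. -117.] [58. 55.] 2.7 [70 94 66]
zt 66 px [288 245] 221 [ 475. -172.] [56. 43.] 24.8 [199 104 120]
zt 66 px [376 264] 303 [ 604. -335.] [45. 58.] 30.3 [172 155 126]
zt 66 px [338 286] 393 [ 489. -362.] [59. 44.] 15.8 [201 162   9]
```

>>> step_arm(plan="0 -0.7 0 1 0 -20 0;0 -0.7 0 1 0 -38 0;0 -0.7 0 1 0 -38 0;0 -0.7 0 1 0 -38 255;0 -0.7 0 1 0 -38 255;0 -0.7 0 1 0 -38 255;0 -0.7 0 1 0 -38 255")

```text
clock: 33.35
eef_pos: [540.5, -117.0, 29.9]
tcp_rot: [3.14, -0.008, -0.001]
contact_force: [-0.2, 0.3, 5.7]
opening: 0.695
grasp_force: 42.9
```

>>> step_arm(plan="0 0 0 0 0 40 255;0 0 0 0 0 80 255;0 0 0 0 0 120 255;0 0 0 0 0 150 255;0 0 0 0 0 150 255")

```text
clock: 33.85
eef_pos: [541.9, -117.3, 183.5]
tcp_rot: [3.138, -0.014, -0.001]
contact_force: [1.2, -0.9, -2.4]
opening: 0.694
grasp_force: 45.7
```

>>> step_arm(plan="0 0 75.9 -40 40 0 255;0 0 75.9 -80 80 0 255;0 0 75.9 -90 130 0 255;0 0 75.9 -90 180 0 255;0 0 75.9 -80 230 0 255;0 0 75.9 -70 270 0 255;0 0 75.9 -40 310 0 255;0 0 75.9 -20 340 0 255")

```text
clock: 34.65
eef_pos: [519.5, 226.0, 177.7]
tcp_rot: [3.14, -0.005, 1.207]
contact_force: [0.9, -1.1, -1.4]
opening: 0.692
grasp_force: 45.6
```

Run:
```python
from look import *
to(st(-25,2,38),-14.1);print(r.sense()['qpos'],r.sense()['opening'])
```

```text
turn [-0.3  0.2  6.8] shift [  12.4    8.9 -139.7] rows 2.8
[0.40617261 0.33546898 1.82630566 0.00326696 0.97485198 0.76860856] 0.6918280822946696
```

>>> step_arm(plan="-0.3 0.2 6.8 12 9 0 255;-0.3 0.2 6.8 12 9 -20 255;-0.3 0.2 6.8 12 9 -50 255;-0.3 0.2 6.8 12 9 -70 255;-0.3 0.2 6.8 12 9 -70 255")

```text
clock: 35.15
eef_pos: [528.6, 231.3, 104.8]
tcp_rot: [-3.136, 0.005, 1.317]
contact_force: [0.4, 0.1, -1.7]
opening: 0.691
grasp_force: 45.4
```

Run:
```python
from look import *
to(st(-25,2,38),-14.1)
p,d=snap('top','t4');P=cloud('top',d)
p2,d2=snap('scene','s15');cv2.imwrite('pics/s15c.png',cv2.resize(p2[130:230,200:320,::-1],None,fx=5,fy=5))
```

```text
turn [ 0.2 -0.4  0.4] shift [  3.3   3.6 -66.8] rows 1.3
```

View pics/s15c.png

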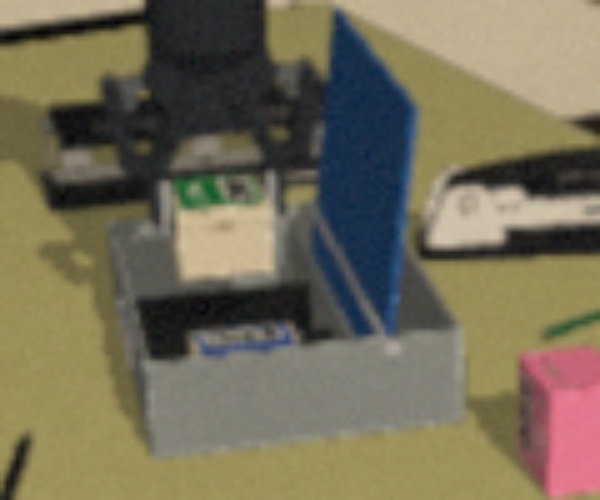

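>>> step_arm(plan="0 0 0.4 1 1 0 255;0 0 0.4 1 1 -20 255;0 0 0.4 1 2 -40 255;0 0 0.4 1 2 -55 255;0 0 0.4 1 2 -62 255;0 0 0.4 1 2 -62 255")

```text
clock: 35.85
eef_pos: [531.8, 234.2, 45.5]
tcp_rot: [-3.141, 0.002, 1.324]
contact_force: [0.6, -0.3, -1.9]
opening: 0.694
grasp_force: 45.6
```

>>> step_arm(plan="0 0 0 0 0 -3 255;0 0 0 0 0 -5 255;0 0 0 0 0 -7 255;0 0 0 0 0 -7 255")

```text
clock: 36.25
eef_pos: [532.1, 234.3, 39.0]
tcp_rot: [-3.141, 0.001, 1.324]
contact_force: [-0.6, 0.3, -2.2]
opening: 0.694
grasp_force: 45.6
```

>>> step_arm(plan="0 0 0 0 0 -2 255;0 0 0 0 0 -4 255;0 0 0 0 0 -6 255;0 0 0 0 0 -6 255")

```text
clock: 36.65
eef_pos: [532.0, 234.2, 33.9]
tcp_rot: [-3.141, 0.001, 1.324]
contact_force: [-4.4, -3.7, 12.9]
opening: 0.693
grasp_force: 47.3
```

>>> step_arm(plan="0 0 0 0 0 5 20;0 0 0 0 0 5 20;0 0 0 0 0 5 20;0 0 0 0 0 40 20;0 0 0 0 0 80 20;0 0 0 0 0 120 0;0 0 0 -40 -40 140 0;0 0 0 -50 -80 140 0")

```text
clock: 37.45
eef_pos: [482.0, 155.1, 175.0]
tcp_rot: [3.139, -0.001, 1.327]
contact_force: [0.4, -1.2, 0.4]
opening: 0.997
grasp_force: 0.0
```

>>> step_arm(plan="0 0 -45 20 -50 10 0;0 0 -45 30 -100 10 0;0 0 -45 40 -150 10 0;0 0 -45 50 -200 10 0;0 0 -45 60 -250 10 0;0 0 -45 70 -300 10 0;0 0 -45 70 -350 10 0;0 0 -45 70 -380 10 0")

```text
clock: 38.25
eef_pos: [552.0, -228.6, 182.7]
tcp_rot: [3.141, 0.001, 0.538]
contact_force: [1.3, 0.7, 0.6]
opening: 0.999
grasp_force: 0.0
```

Run:
```python
from look import *
p,P=scene_tops('s16')
n=210.8;pt,t=graspt([603,-333.5,33],n,25,off=9,up=7)
a=to(pt-80*t,-59.2,t); to(pt,-59.2,t,frm=a);print(r.sense()['qpos'])
h=cv2.cvtColor(p,cv2.COLOR_RGB2HSV)
for nm,lo,hi,s in(('blue',95,125,100),('green',45,90,90)):
    m=(h[...,0]>lo)&(h[...,0]<hi)&(h[...,1]>s)&(P[...,1]>80)&(P[...,1]<290)&(P[...,2]>35)&(P[...,2]<60)&(P[...,0]>420)&(P[...,0]<590)
    print(nm,m.sum(),P[m].mean(0),P[m].std(0))
p,d=snap('top','t5');P=cloud('top',d);h=cv2.cvtColor(p,cv2.COLOR_RGB2HSV)
for nm,lo,hi,s in(('blue',95,125,100),('green',45,90,90)):
    m=(h[...,0]>lo)&(h[...,0]<hi)&(h[...,1]>s)&(P[...,1]>80)&(P[...,1]<290)&(P[...,2]>35)&(P[...,2]<60)&(P[...,0]>420)&(P[...,0]<590)
    print(nm,m.sum(),P[m].mean(0) if m.any() else 0)
cv2.imwrite('pics/t5c.png',cv2.resize(p[130:270,110:310,::-1],None,fx=4,fy=4))
```

```text
zt 66 px [315 204] 117 [650.  -5.] [58. 42.] 80.6 [196 105 118]
zt 66 px [288 245] 215 [ 476. -171.] [58. 43.] 24.0 [199 104 120]
zt 66 px [376 264] 301 [ 604. -334.] [48. 58.] 31.4 [172 155 126]
zt 66 px [338 287] 394 [ 489. -362.] [58. 44.] 14.9 [201 162   8]
turn [ 13.  -21.5   0.1] shift [  16.2 -120.9  -75.8] rows 2.9
turn [0. 0. 0.] shift [ 29.   17.3 -72.5] rows 1.6
[-0.4003438   0.37833358  1.74785077 -0.00381953  1.01402315  0.63544193]
blue 14 [531.6618641  152.18432464  52.32207043] [33.09528051 13.81829644  1.96013087]
green 32 [489.40261369 246.23451445  52.49377861] [ 9.13679559 16.01540537  0.97295648]
blue 116 [507.61787043 143.4676754   51.35558461]
green 131 [490.9104662  250.8224245   51.50048861]
```

View pics/t5c.png

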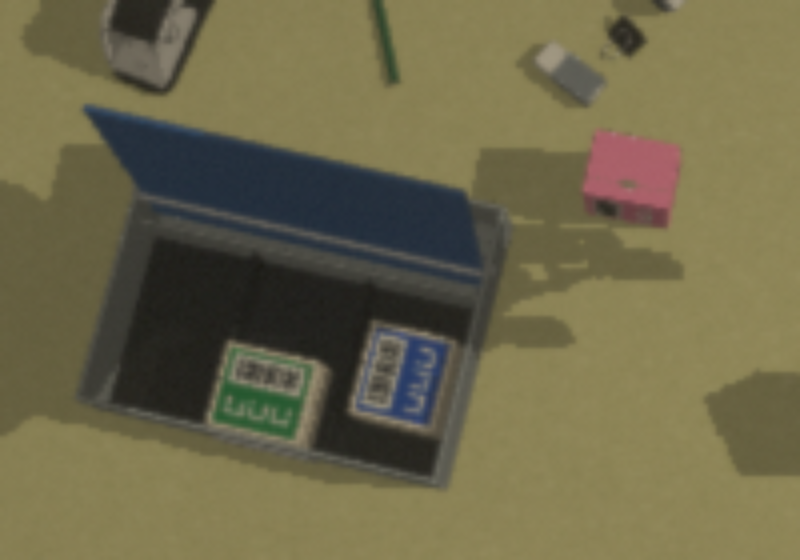

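```bash
cat >> look.py <<'E'
def bays(P,p):
    d=P[...,:2]-np.array([555.7,226.9]);sx=.97*d[...,0]-.244*d[...,1];sy=.244*d[...,0]+.97*d[...,1]
    m=(sx>-87)&(sx<36)&(abs(sy)<120)&(P[...,2]>44)&(P[...,2]<56)
    k,l,s,_=cv2.connectedComponentsWithStats(cv2.morphologyEx(m.astype('uint8'),cv2.MORPH_OPEN,np.ones((3,3))))
    for i in range(1,k):
        if s[i,4]>50:
            g=l==i;X=np.c_[sx[g],sy[g]].astype('float32');z=P[...,2][g]
            A=np.c_[X,np.ones(len(X))];c=np.linalg.lstsq(A,z,rcond=None)[0]
            print('bay obj',np.round(cv2.minAreaRect(X),1) if 0 else cv2.minAreaRect(X),'z',np.median(z),'slope',c[:2].round(3),p[g].mean(0).astype(int))
E
python3 - <<'E'
from look import *
p,d=r.grab_frame('top');bays(cloud('top',d),p)
E
```

```text
bay obj ((-25.46702003479004, -83.34253692626953), (60.97649383544922, 66.2205581665039), 89.82884216308594) z 51.39888323474213 slope [-0.005  0.   ] [87 90 97]
bay obj ((-57.74412536621094, 6.31291389465332), (66.1780014038086, 58.37312698364258), 89.95523834228516) z 51.60396033643008 slope [-0.005  0.008] [ 90 106  78]
```

>>> step_arm(plan="13 -21.5 0 16 -121 0 0;13 -21.5 0 16 -121 0 0;13 -21.5 0 16 -121 -30 0;13 -21.5 0 16 -121 -76 0;13 -21.5 0 16 -121 -76 0;13 -21.5 0 16 -121 -76 0")

```text
clock: 39.0
eef_pos: [567.5, -345.1, 106.2]
tcp_rot: [-3.134, -0.436, 0.537]
contact_force: [-0.6, 0.1, 1.6]
opening: 1.001
grasp_force: 0.0
```

Run:
```python
from look import *
n=210.8;pt,t=graspt([603,-333.5,33],n,25,off=9,up=9)
to(pt,-59.2,t);print(r.sense()['qpos'])
print(np.cross(ang(n),[0,0,1])*45,t)
```

```text
turn [-0.3 -0.2 -0.1] shift [ 29.9   8.3 -69.6] rows 1.5
[-0.75175208  0.53627886  1.77982104  0.60365555  0.80079552 -0.14075741]
[-23.04192892  38.65319536   0.        ] [ 0.36301214  0.21639867 -0.90630779]
```

>>> step_arm(plan="0 0 0 0 0 0 0;0 0 0 0 0 0 0")

```text
clock: 39.2
eef_pos: [569.9, -346.2, 109.7]
tcp_rot: [3.14, -0.438, 0.542]
contact_force: [-0.2, 0.7, 0.4]
opening: 1.001
grasp_force: 0.0
```

>>> step_arm(plan="0 0 0 10 4 -25 0;0 0 0 19 7 -48 0;0 0 0 28 10 -69 0;0 0 0 28 10 -69 0;0 0 0 28 10 -69 255;0 0 0 28 10 -69 255;0 0 0 28 10 -69 255;0 0 0 28 10 -69 255")

```text
clock: 40.0
eef_pos: [596.9, -337.5, 40.2]
tcp_rot: [3.141, -0.439, 0.539]
contact_force: [-0.9, 0.5, 7.5]
opening: 0.698
grasp_force: 44.6
```

>>> step_arm(plan="0 0 0 0 0 40 255;0 0 0 0 0 80 255;0 0 0 -20 30 120 255;0 0 0 -40 60 130 255;0 0 0 -40 60 130 255")

```text
clock: 40.5
eef_pos: [553.4, -273.6, 170.1]
tcp_rot: [-3.138, -0.437, 0.54]
contact_force: [-0.3, 0.2, -2.7]
opening: 0.698
grasp_force: 45.8
```

>>> step_arm(plan="-23 38.7 0 0 20 0 255;-23 38.7 0 0 20 0 255;-23 38.7 0 0 20 0 255;-23 38.7 0 0 20 0 255;-23 38.7 0 0 20 0 255;-23 38.7 0 0 20 0 255")

```text
clock: 41.1
eef_pos: [557.5, -256.0, 167.9]
tcp_rot: [-3.139, 0.353, 0.539]
contact_force: [-0.7, -0.1, -2.9]
opening: 0.696
grasp_force: 45.7
```

>>> step_arm(plan="-23 38.7 0 0 0 0 255;-23 38.7 0 0 0 0 255;-23 38.7 0 0 0 0 255;-23 38.7 0 0 0 0 255;-23 38.7 0 0 0 0 255;-23 38.7 0 0 0 0 255;-23 38.7 0 0 0 0 255")

```text
clock: 41.8
eef_pos: [555.8, -256.5, 165.7]
tcp_rot: [-3.128, 1.134, 0.546]
contact_force: [0.3, -1.1, -2.6]
opening: 0.694
grasp_force: 45.8
```

Run:
```python
from look import *
s=r.sense();print(s['qpos'],Ro.from_euler('xyz',s['tcp_rot']).as_matrix().round(3))
p,d=snap('scene','s17');P=cloud('scene',d);e=s['eef_pos']
h=cv2.cvtColor(p,cv2.COLOR_RGB2HSV)
b=(abs(P[...,0]-e[0])<60)&(abs(P[...,1]-e[1])<60)&(P[...,2]>80)&(P[...,2]<260)
Q=P[b&(p.min(2)>90)];print(len(Q),np.percentile(Q,[2,10,50,90,98],axis=0).round())
Q=P[b&((h[...,0]<8)|(h[...,0]>172))&(h[...,1]>130)];print(len(Q),np.percentile(Q,[5,50,95],axis=0).round())
```

```text
[-0.13087873  0.91726061  1.27333271 -0.63339488  1.91353411  1.00414284] [[ 0.361  0.509 -0.781]
 [ 0.22  -0.861 -0.459]
 [-0.906 -0.006 -0.423]]
861 [[ 509. -299.  138.]
 [ 513. -296.  143.]
 [ 533. -280.  166.]
 [ 572. -253.  183.]
 [ 589. -223.  185.]]
136 [[ 519. -273.  182.]
 [ 544. -251.  183.]
 [ 569. -230.  184.]]
```

>>> step_arm(plan="0 0 0 0 0 -45 255;0 0 0 0 0 -90 255;0 0 0 0 0 -115 255;0 0 0 0 0 -127 255;0 0 0 0 0 -131 255;0 0 0 0 0 -131 255;0 0 0 0 0 -131 255")

```text
clock: 42.55
eef_pos: [557.0, -257.0, 38.8]
tcp_rot: [-3.138, 1.132, 0.536]
contact_force: [0.0, -0.1, -3.0]
opening: 0.696
grasp_force: 45.8
```

>>> step_arm(plan="0 0 0 0 0 -3 255;0 0 0 0 0 -5 255;0 0 0 0 0 -7 255;0 0 0 0 0 -7 255")

```text
clock: 42.95
eef_pos: [556.2, -256.7, 30.3]
tcp_rot: [-3.135, 1.135, 0.54]
contact_force: [0.4, 0.5, 0.5]
opening: 0.698
grasp_force: 45.9
```

>>> step_arm(plan="0 0 0 0 0 -1 255;0 0 0 0 0 -2 255;0 0 0 0 0 -2 0;0 0 0 0 0 -2 0;0 0 0 0 0 -2 0;0 0 0 0 0 -2 0;0 0 0 30 18 15 0;0 0 0 66 39 36 0")

```text
clock: 43.75
eef_pos: [621.1, -218.0, 65.6]
tcp_rot: [-3.128, 1.137, 0.544]
contact_force: [1.3, 0.2, 0.1]
opening: 1.001
grasp_force: 0.0
```

>>> step_arm(plan="33.3 -55.8 0 20 10 50 0;33.3 -55.8 0 10 0 100 0;33.3 -55.8 0 -20 -20 140 0;33.3 -55.8 0 -66 -39 140 0;33.3 -55.8 0 -66 -39 140 0;33.3 -55.8 0 -66 -39 140 0;33.3 -55.8 0 -66 -39 140 0;33.3 -55.8 0 -66 -39 140 0")

```text
clock: 44.55
eef_pos: [555.3, -257.6, 207.5]
tcp_rot: [-3.139, -0.006, 0.537]
contact_force: [-0.0, 0.3, 0.4]
opening: 1.003
grasp_force: 0.0
```

Run:
```python
from look import *
p,P=scene_tops('s18')
s=r.sense();print(s['qpos'],s['clock'])
to((546,-262,80),-59.2)
```

```text
zt 46 px [335 262] 385 [ 549. -260.] [63. 58.] 30.3 [154  91  78]
zt 66 px [315 204] 113 [649.  -9.] [51. 43.] 81.3 [197 105 119]
zt 66 px [287 245] 216 [ 475. -172.] [59. 43.] 22.9 [199 104 120]
zt 66 px [338 287] 397 [ 490. -362.] [58. 44.] 14.9 [201 162   9]
[-0.4427618   0.36904765  1.70099038  0.00994206  1.0702014   0.58616795] 44.6
turn [-0.4  0.3  0. ] shift [  -8.3   -4.  -127.2] rows 2.5
```

>>> step_arm(plan="0 0 0 -7 -2 -50 0;0 0 0 -7 -2 -100 0;0 0 0 -7 -2 -145 0;0 0 0 -7 -2 -165 0;0 0 0 -7 -2 -178 0;0 0 0 -7 -2 -178 255;0 0 0 -7 -2 -178 255;0 0 0 -7 -2 -178 255")

```text
clock: 45.4
eef_pos: [550.1, -259.1, 29.4]
tcp_rot: [-3.138, -0.001, 0.539]
contact_force: [0.9, -0.3, -2.2]
opening: 0.694
grasp_force: 45.5
```

>>> step_arm(plan="0 0 0 0 0 0 255;0 0 0 0 0 40 255;0 0 0 0 0 80 255;0 0 0 0 0 120 255;0 0 0 0 0 150 255;0 0 0 0 0 150 255")

```text
clock: 46.0
eef_pos: [551.5, -259.9, 183.4]
tcp_rot: [3.139, -0.005, 0.539]
contact_force: [0.9, 0.7, -2.1]
opening: 0.696
grasp_force: 46.1
```

>>> step_arm(plan="0 0 45 -25 45 0 255;0 0 45 -50 90 0 255;0 0 45 -70 135 0 255;0 0 45 -80 180 0 255;0 0 45 -85 230 0 255;0 0 45 -90 280 0 255;0 0 45 -90 330 0 255;0 0 45 -90 370 0 255")

```text
clock: 46.8
eef_pos: [457.9, 113.5, 177.5]
tcp_rot: [-3.136, -0.0, 1.325]
contact_force: [0.1, 0.2, -2.3]
opening: 0.697
grasp_force: 46.2
```

>>> step_arm(plan="0 0 0 0 40 0 255;0 0 0 10 80 0 255;0 0 0 30 120 0 255;0 0 0 50 150 0 255;0 0 0 80 190 0 255;0 0 0 90 203 0 255;0 0 0 90 203 0 255")

```text
clock: 47.5
eef_pos: [549.7, 316.1, 176.7]
tcp_rot: [-3.136, -0.0, 1.326]
contact_force: [0.3, -0.3, -3.8]
opening: 0.696
grasp_force: 46.1
```

Run:
```python
from look import *
s=r.sense();to(st(-25,82,90),-14.1)
p,d=snap('scene','s19');P=cloud('scene',d);e=s['eef_pos']
h=cv2.cvtColor(p,cv2.COLOR_RGB2HSV)
b=(abs(P[...,0]-e[0])<60)&(abs(P[...,1]-e[1])<60)&(P[...,2]>80)&(P[...,2]<260)
Q=P[b&(p.min(2)>90)&(P[...,2]<e[2]+20)];print(len(Q),np.percentile(Q,[2,10,50,90,98],axis=0).round())
cv2.imwrite('pics/s19c.png',cv2.resize(p[90:230,180:330,::-1],None,fx=4,fy=4))
```

```text
turn [-0.1 -0.3 -0.1] shift [  1.8  -3.6 -86.7] rows 1.7
296 [[514. 278. 152.]
 [517. 281. 156.]
 [541. 288. 176.]
 [568. 304. 194.]
 [582. 321. 196.]]
```

View pics/s19c.png

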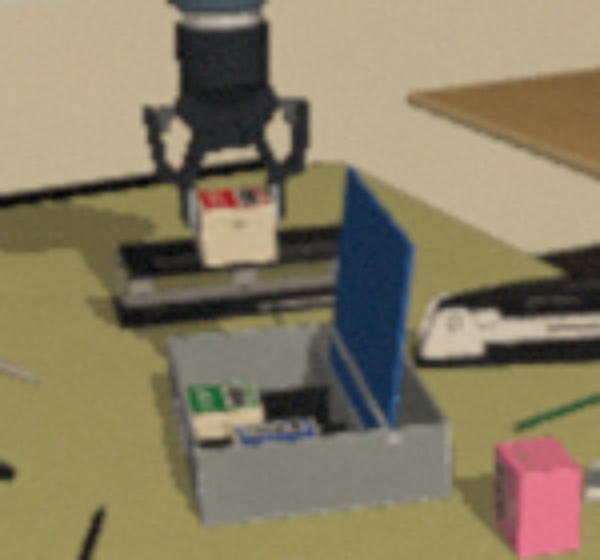

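>>> step_arm(plan="0 0 0 2 -2 0 255;0 0 0 2 -2 -40 255;0 0 0 2 -2 -80 255;0 0 0 2 -2 -110 255;0 0 0 2 -2 -125 255;0 0 0 2 -2 -132 255;0 0 0 2 -2 -132 255;0 0 0 2 -2 -132 255")

```text
clock: 48.35
eef_pos: [551.9, 312.6, 47.4]
tcp_rot: [-3.138, -0.002, 1.325]
contact_force: [-0.2, 0.1, -2.5]
opening: 0.693
grasp_force: 46.0
```

>>> step_arm(plan="0 0 0 0 0 -3 255;0 0 0 0 0 -6 255;0 0 0 0 0 -8 255;0 0 0 0 0 -8 255")

```text
clock: 48.75
eef_pos: [550.9, 312.3, 37.8]
tcp_rot: [-3.136, 0.0, 1.325]
contact_force: [0.2, 0.0, -3.5]
opening: 0.694
grasp_force: 46.1
```

>>> step_arm(plan="0 0 0 0 0 -2 255;0 0 0 0 0 -4 255;0 0 0 0 0 -5 255;0 0 0 0 0 -5 255")

```text
clock: 49.15
eef_pos: [551.0, 312.3, 32.9]
tcp_rot: [-3.136, -0.0, 1.325]
contact_force: [-1.1, -0.3, -0.1]
opening: 0.695
grasp_force: 46.2
```

>>> step_arm(plan="0 0 0 0 0 -1 255;0 0 0 0 0 -1 30;0 0 0 0 0 -1 30;0 0 0 0 0 -1 30;0 0 0 0 0 40 30;0 0 0 0 0 80 30;0 0 0 -20 -10 130 30;0 0 0 -60 -20 180 30")

```text
clock: 49.95
eef_pos: [503.7, 295.4, 199.8]
tcp_rot: [-3.138, -0.002, 1.324]
contact_force: [0.2, -0.0, 0.7]
opening: 0.883
grasp_force: 0.0
```

>>> step_arm(plan="0 0 0 -40 -40 20 255;0 0 0 -40 -80 40 255;0 0 0 -40 -130 40 255;0 0 0 -40 -180 40 255;0 0 0 -40 -230 40 255;0 0 0 0 -280 40 255;0 0 0 0 -320 40 255")

```text
clock: 50.65
eef_pos: [504.1, -22.9, 238.4]
tcp_rot: [-3.139, -0.001, 1.325]
contact_force: [1.7, 0.4, 0.1]
opening: 0.001
grasp_force: 0.0
```

Run:
```python
from look import *
p,d=snap('top','t6');P=cloud('top',d);bays(P,p);print(r.sense()['eef_pos'])
D=P[...,:2]-np.array([555.7,226.9]);sx=.97*D[...,0]-.244*D[...,1];sy=.244*D[...,0]+.97*D[...,1]
h=cv2.cvtColor(p,cv2.COLOR_RGB2HSV)
m=(sx>40)&(sx<160)&(abs(sy)<125)&(P[...,2]>75)&(P[...,2]<220)&(h[...,0]>95)&(h[...,0]<125)
print(m.sum(),np.polyfit(P[...,2][m],sx[m],1),np.percentile(P[...,2][m],[1,99]),np.percentile(sx[m],[2,98]))
cv2.imwrite('pics/t6c.png',cv2.resize(p[130:270,110:310,::-1],None,fx=4,fy=4))
```

```text
bay obj ((-26.822595596313477, 81.86874389648438), (66.83668518066406, 60.14564895629883), 89.87652587890625) z 51.18115519748426 slope [ 0.012 -0.002] [100  68  58]
bay obj ((-25.578914642333984, -83.01268768310547), (66.41009521484375, 60.604530334472656), 0.5737265348434448) z 51.19643581067669 slope [0.006 0.015] [87 90 96]
bay obj ((-57.28376770019531, 6.241062164306641), (66.50352478027344, 58.56093215942383), 89.73051452636719) z 51.18842578916076 slope [-0.007  0.004] [79 93 68]
[504.37046149 -29.32389025 238.28971957]
1598 [ 0.13785004 46.33253481] [ 76.53621796 208.10207819] [57.23618764 76.8129992 ]
```

View pics/t6c.png

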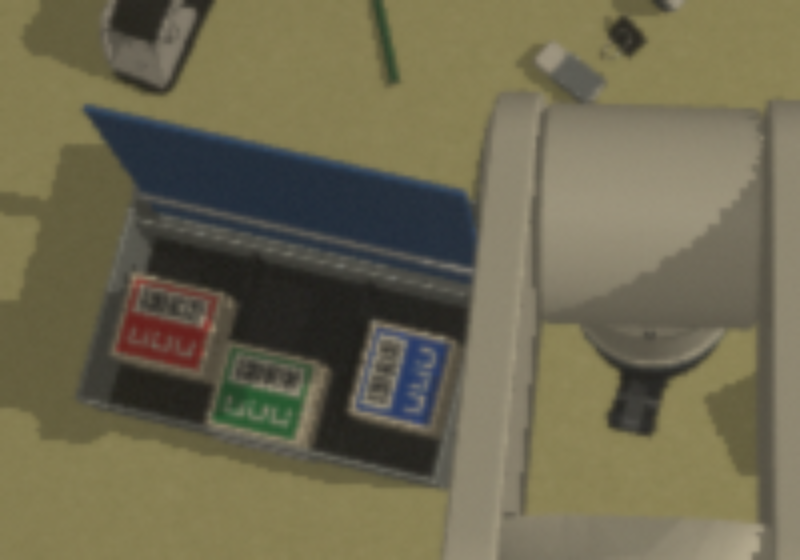

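>>> step_arm(plan="0 0 0 30 40 20 255;0 0 0 60 80 25 255;0 0 0 90 120 25 255;0 0 0 120 160 25 255;0 0 0 150 200 25 255;0 0 0 172 227 25 255;0 0 0 172 227 25 255")

```text
clock: 51.4
eef_pos: [676.1, 209.9, 261.8]
tcp_rot: [-3.137, -0.002, 1.327]
contact_force: [1.0, -0.2, -0.8]
opening: 0.001
grasp_force: 0.0
```

Run:
```python
from look import *
to(st(115,0,185),75.9);print(st(115,0))
```

```text
turn [ 0.1 -0.3 89.8] shift [ -8.8 -11.  -76.8] rows 10.5
(667.25, 198.84, 0)
```

>>> step_arm(plan="0 0 0 -2 -6 -40 255;0 0 0 -2 -6 -77 255;0 0 0 -2 -6 -77 255;0 0 0 -16 -2 -77 255;0 0 0 -31 2 -77 255;0 0 0 -45 5 -77 255;0 0 0 -60 9 -78 255;0 0 0 -74 12 -80 255")

```text
clock: 52.2
eef_pos: [599.9, 218.0, 184.4]
tcp_rot: [-3.138, -0.001, 1.325]
contact_force: [1.6, 1.6, -0.7]
opening: -0.002
grasp_force: 0.3
```

Run:
```python
from look import *
s=r.sense();D=s['eef_pos'][:2]-[555.7,226.9];print('sx',.97*D[0]-.244*D[1],'sy',.244*D[0]+.97*D[1],s['eef_pos'][2],s['contact_force'])
```

```text
sx 45.00444120711911 sy 2.1915014341846657 184.3509476370526 [ 1.64975112  1.58679181 -0.69113356]
```

>>> step_arm(plan="0 0 0 -24 6 -12 255;0 0 0 -46 12 -28 255;0 0 0 -60 15 -44 255;0 0 0 -71 18 -64 255;0 0 0 -77 19 -85 255;0 0 0 -80 20 -98 255;0 0 0 -80 20 -106 255;0 0 0 -80 20 -110 255")

```text
clock: 53.0
eef_pos: [519.5, 237.9, 76.7]
tcp_rot: [-3.134, 0.001, 1.324]
contact_force: [-28.7, -9.6, 86.2]
opening: -0.002
grasp_force: 43.5
```

Run:
```python
from look import *
print(r.sense()['contact_force']);snap('scene','s20')
```

```text
[-28.67714533  -9.61751753  86.16624498]
```

View pics/s20.png

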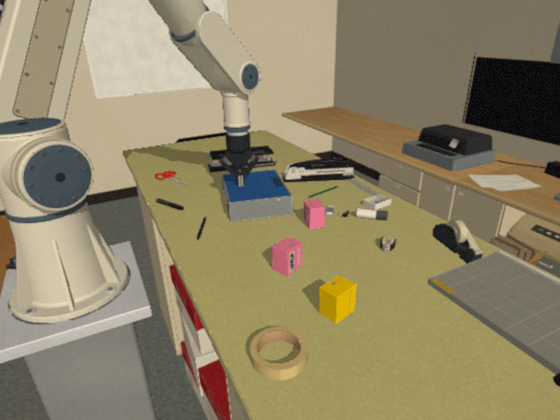

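Lid shut, pressing hard (86 N); lift off and check it is flush.

>>> step_arm(plan="0 0 0 0 0 10 255;0 0 0 0 0 40 255;0 0 0 0 0 80 255;0 0 0 -20 -40 120 255;0 0 0 -40 -90 140 255;0 0 0 -40 -140 140 255;0 0 0 -40 -190 140 255;0 0 0 -40 -240 140 255")

```text
clock: 53.85
eef_pos: [480.5, 10.8, 214.2]
tcp_rot: [-3.139, -0.001, 1.325]
contact_force: [1.0, 0.6, 0.5]
opening: 0.002
grasp_force: 0.0
```

Run:
```python
from look import *
p,d=r.grab_frame('top');P=cloud('top',d)
D=P[...,:2]-np.array([555.7,226.9]);sx=.97*D[...,0]-.244*D[...,1];sy=.244*D[...,0]+.97*D[...,1]
h=cv2.cvtColor(p,cv2.COLOR_RGB2HSV)
m=(sx>-85)&(sx<90)&(abs(sy)<115)&(abs(P[...,2]-65)<20)&(h[...,0]>95)&(h[...,0]<125)
print(m.sum(),np.polyfit(sx[m],P[...,2][m],1),np.percentile(sx[m],[1,99]))
s=r.sense();print(s['eef_pos'],s['qvel'].round(3),s['clock'])
tops(f='t7')
```

```text
4407 [-1.10096484e-03  6.51309844e+01] [-83.35188924  87.9305423 ]
[480.20966442   4.53013244 213.92927955] [ 0.103  0.021 -0.012  0.026  0.001  0.179] 53.9
px [433.5 127.5] n 8019 ztop 25 c 807 -457 size 471 190 ang 89.4 [103 101  87]
px [156.5 119. ] n 1376 ztop 72 c 836 309 size 37 148 ang 67.9 [43 41 34]
px [263.   99.5] n 269 ztop 23 c 878 7 size 44 52 ang 3.5 [138 131 111]
px [286. 119.] n 302 ztop 29 c 818 -59 size 25 93 ang 47.2 [122 116 101]
px [ 54.  174.5] n 4062 ztop 71 c 654 577 size 123 249 ang 77.2 [36 35 30]
px [337.5 141. ] n 139 ztop 19 c 749 -212 size 55 39 ang 50.4 [112 106  89]
px [253.  147.5] n 86 ztop 16 c 735 40 size 49 22 ang 52.4 [108 105  92]
px [172.5 205.5] n 5436 ztop 67 c 564 240 size 222 195 ang 76.0 [46 64 84]
px [268.  168.5] n 234 ztop 69 c 657 -7 size 62 33 ang 84.2 [161  95 100]
px [399.  229.5] n 503 ztop 68 c 488 -359 size 60 47 ang 16.2 [163 136  43]
px [329.5 235.5] n 441 ztop 68 c 474 -169 size 59 46 ang 24.7 [162  94 101]
px [419. 288.] n 593 ztop 27 c 329 -411 size 102 101 ang 65.7 [137 120  80]
px [147. 304.] n 231 ztop 19 c 299 331 size 15 122 ang 28.8 [51 48 39]
```

Lid flush (slope 0.001), bystanders unmoved.

```bash
python3 -c "
from rig import r
print(r.sign_off())"
```

```text
the job is handed in; nothing more can be done
None
```

The job is handed in: the blue, green and red cartons (no orange one was present) lie label up in a bay each. The lid measured flush (slope about 0.001 rad), and the tape, eraser and staple remover stayed where they were, but the sign-off returned no verdict.

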